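Load the sample carrier in rack order and fit its retainer lid

ROBOT

A 6-joint arm with a two-finger parallel gripper is mounted at the origin on a cart in front of the work surface, level with it; the furniture and walls round the work are solid. World frame = base frame: x ahead of the robot, y to its left, z up, the work surface at z = 0. Lengths are in mm, angles in rad, forces in N, time in s.
With the tool pointing down it reaches from about 300 to 750 mm from the base axis. Payload 8.5 kg.
Tool frame: the origin (TCP) lies at the very end of the fingers, on their centre line; the grasp point (between the pads) lies 19 mm behind it; y points along the fingers, z is the direction in which the jaws open and shut, and the axes are right-handed (so a half turn about y gives the same grasp; the last joint's range is limited). The gripper opens to 85 mm and grips with 20 to 120 N. Pads are 22 mm wide; open, the fingers measure 114 mm over their backs; the gripper's body (76 mm by 85 mm) begins 54 mm behind the grasp point. The pads swing forward as they close: fully open they stand 13 mm farther back than shut.
Start: joints at [-1.533, 0.381, 1.297, -0, 1.464, -0.215], TCP at [137.559, -532.502, 231.322] pointing down, gripper open.
Joint ranges: [-3.11, 3.11], [-0.89, 2.33], [0.22, 2.48], [-1.42, 4.56], [0.17, 2.85], [-2.88, 2.88]. Speed limits (rad/s): [2.39, 2.39, 3.14, 3.14, 3.14, 3.14].

INTERFACE

Orientations are given as [roll, pitch, yaw] about the fixed x, y, z axes, in that order (R = Rz(yaw) Ry(pitch) Rx(roll)).
In Python, from plant import * gives the robot as it stands.
- The arm moves only by the tool step_arm, never from a script. Its argument "moves" is one flat list of numbers, 5 for each row, row after row: the shift along the tool's x, y, z in mm, then the turn about the tool's y in degrees, then the finger opening in mm, from 0 to 85.4. A call has 1 to 10 rows; each row shifts and turns the pose as measured when the row begins, along the tool's axes as they then stand; what a row does not reach is not made up. A row lasts 1/8 s, in which the tool goes at most 62.5 mm and 10.7 degrees, less where a joint would pass 70% of its speed; a pose out of reach is approached as far as the arm can. A call is refused whole if a number of a shift passes 62.5 or a number of a turn 10.7, either way. A call with a gripper value outside its range is refused whole. The fingers move at their own pace and stop on an object; the grip force is fixed at half the most. Time passes only in rows, so rows that do not move let the fingers close. It gives the time, the measured TCP pose, the force and the opening at its end, in the units of the state.
- state(): the state, without advancing time (a new reading comes with each control period).
- snapshot(name): name is "side" or "top" or "wrist"; returns a dict with "pixels" (420x560x3 uint8, red, green, blue), "range_z" (420x560 float32, mm along the optical axis (not along the pixel's ray), 0 where there is no reading), "fovy" (degrees; the focal length in pixels is half the picture's height over the tangent of half this angle, whatever the lens; pixels are square), "cx", "cy" (the principal point, pixels), "extrinsics" (4x4, takes a point from world to camera coordinates); the wrist camera has in their place "mount" (4x4, takes a point from camera to tool coordinates, whose origin is the TCP and whose axes are the tool frame's). Camera axes: x right, y up, looking along -z (the intrinsics and any distortion apply to the point x, -y, -z); pixel columns grow to the right and rows downward; lengths in mm; the calibration is good to about 2 mm. A picture is of the moment at which its call begins: read the wrist's pose just before it.
- finish_job(): hands the job in, once; it reports no verdict.
Trained networks look in the newest picture that a camera, given by its name, has taken for a name from the list of things; names that differ only in an ending like _2 or _b are one class to them, and where a whole thing is asked for, a point or a joint stands for the part that bears it (a point fixed in the world has none). Each returns a list of dicts, best first, with "score" (0 to 1); they miss things now and then, are a little off and sometimes report something else, mostly with a low value. They report only what shows in the picture. A call takes as long as a camera call.
- search_frame(camera, label): "rect" ([centre column, centre row, width, height] in pixels, round what is visible of it).
- cut_out(camera, label): "mask" (420x560 bool, what is visible of it) and "rect" ([centre column, centre row, width, height] in pixels, round what is visible of it).
- place_of(camera, label): "location" ([column, row] in pixels: a listed point, or the origin of a listed thing).
The state is a dict: "time_s": time; "joint_pos": joint angles; "joint_vel": joint speeds; "joint_efforts": joint torques, N m; "tool_pos": TCP position; "tool_rot": TCP orientation; "force": force on the tool from outside, world axes, zero at the start; "moment": the same for the moment, N m; "opening": finger opening in mm.
Only numpy, scipy, OpenCV 4.12 (cv2) and the standard library are available. Lean on these libraries where they do the work, as an engineer would, in place of code of your own. Each camera call takes 0.05 s, during which the arm holds its last target. There are 200 camera calls.

TASK

Transfer the four capped blood tubes, one at a time, from the white transport rack into the aluminium carrier without changing their order: the tube at the rack's orange end goes into the place next to the carrier's orange key, the next one beside it, and so on down the row; never have two tubes out of the holders at once, because the place is what identifies the sample. Then put the grey retainer lid over the loaded carrier, wide orange-edged notch over the orange key, so that it lies flat on both posts, and let go. Leave the timer and the pipette where they are.

Things in the scene. Friction and masses are not known exactly. Their poses are not given: they have to be found in the camera images.
- tube_red: capped blood tube, 105 mm tall, glass 13 mm thick, with a red screw cap 16 mm wide that takes up the top 20 mm. Origin at the centre of its foot, z along the tube towards the cap. Starts upright in one of the four places of the white rack, foot 8 mm above the bench. 8 to 17 g. Grip it across the cap, about 95 mm above the foot.
- tube_yellow: capped blood tube, 105 mm tall, glass 13 mm thick, with a yellow screw cap 16 mm wide that takes up the top 20 mm. Origin at the centre of its foot, z along the tube towards the cap. Starts upright in one of the four places of the white rack, foot 8 mm above the bench. 8 to 17 g. Grip it across the cap, about 95 mm above the foot.
- tube_green: capped blood tube, 105 mm tall, glass 13 mm thick, with a green screw cap 16 mm wide that takes up the top 20 mm. Origin at the centre of its foot, z along the tube towards the cap. Starts upright in one of the four places of the white rack, foot 8 mm above the bench. 8 to 17 g. Grip it across the cap, about 95 mm above the foot.
- tube_blue: capped blood tube, 105 mm tall, glass 13 mm thick, with a blue screw cap 16 mm wide that takes up the top 20 mm. Origin at the centre of its foot, z along the tube towards the cap. Starts upright in one of the four places of the white rack, foot 8 mm above the bench. 8 to 17 g. Grip it across the cap, about 95 mm above the foot.
- rack: white plastic rack 203x58x62 mm, fixed. Origin: centre of underside, z up. Four round places in a row at x = +63, +21, -21, -63 mm, y = 0; the orange end wall is at +x, so +63 is the orange-end place. Deck top 59 mm high (20 mm holes), seats 8 mm high: lift a tube straight up 60 mm to clear it.
- carrier: aluminium carrier 220x60 mm, fixed. Origin: centre of underside, z up. Places at x = +63, +21, -21, -63 mm, y = 0: deck 59 mm high with 21 mm holes, seat 8 mm high in an 18 mm pocket. Black posts 14x36 mm at x = +96 and -96, tops 116 mm high; on the +x post the orange key (blade 22 mm in y, 6 in x, 12 high, round top), on the -x post a steel pin (8 mm thick, 12 high, pointed).
- lid: grey plate 220x46x6 mm, about 120 g, flat on the bench. Origin: centre of underside, x lengthwise. Open end notches: orange-edged, 26 mm wide at +x (for key); 12.5 mm at -x (for pin), cut in to x = +90/-90. Black grip bar in the middle, 70 long (x), 16 thick (y), top 43 mm above underside; grip at 30. Fitted: same x, y, yaw as the carrier, underside 116 mm up, 2 mm play.
- timer: cream lab timer, 74 x 64 x 21 mm, lying on the bench; bystander, leave alone. Origin at the centre of its underside.
- pipette: white micropipette with yellow trim, 228 mm long, 29 mm wide, 59 mm high, lying on the bench; bystander, leave alone. Origin at the centre of its underside, its length along its own y. (A tall pipette stand, fixed, stands farther back, from about x = 0.72 m, y = -0.1 to 0.1: carry the lid clear of it.)

How it is judged (in metres and radians):
On the way:
1. all four tubes stand seated in the carrier ((x of tube_red in the frame of carrier between 0.053 and 0.073 m or x of tube_red in the frame of carrier between 0.011 and 0.031 m or x of tube_red in the frame of carrier between -0.031 and -0.011 m or x of tube_red in the frame of carrier between -0.073 and -0.053 m) and y of tube_red in the frame of carrier between -0.01 and 0.01 m and z of tube_red in the frame of carrier between 0.003 and 0.014 m and angle between each of tube_red, tube_yellow, tube_green, tube_blue's own z axis and vertical below 0.2 rad and (x of tube_yellow in the frame of carrier between 0.053 and 0.073 m or x of tube_yellow in the frame of carrier between 0.011 and 0.031 m or x of tube_yellow in the frame of carrier between -0.031 and -0.011 m or x of tube_yellow in the frame of carrier between -0.073 and -0.053 m) and y of tube_yellow in the frame of carrier between -0.01 and 0.01 m and z of tube_yellow in the frame of carrier between 0.003 and 0.014 m and (x of tube_green in the frame of carrier between 0.053 and 0.073 m or x of tube_green in the frame of carrier between 0.011 and 0.031 m or x of tube_green in the frame of carrier between -0.031 and -0.011 m or x of tube_green in the frame of carrier between -0.073 and -0.053 m) and y of tube_green in the frame of carrier between -0.01 and 0.01 m and z of tube_green in the frame of carrier between 0.003 and 0.014 m and (x of tube_blue in the frame of carrier between 0.053 and 0.073 m or x of tube_blue in the frame of carrier between 0.011 and 0.031 m or x of tube_blue in the frame of carrier between -0.031 and -0.011 m or x of tube_blue in the frame of carrier between -0.073 and -0.053 m) and y of tube_blue in the frame of carrier between -0.01 and 0.01 m and z of tube_blue in the frame of carrier between 0.003 and 0.014 m), for 0.2 s.
At the end, for the whole second after the job is handed in: All four tubes stand in carrier places in their rack order from the orange end (within 10 mm, foot within 6 mm of the seat, lean under 0.2 rad); the lid lies flat on both posts, notches over key and pin (within 5 mm, 0.06 rad, height within 4 mm); all released and at rest (all of step 1 and x of lid in the frame of carrier between -0.005 and 0.005 m and y of lid in the frame of carrier between -0.005 and 0.005 m and z of lid in the frame of carrier between 0.112 and 0.1195 m and angle between lid's own z axis and vertical below 0.035 rad and angle between the x axis of lid and the x axis of carrier, either way round below 0.06 rad and linear speed of each of tube_red, tube_yellow, tube_green, tube_blue, lid below 0.02 m/s); the robot touches nothing.
It fails at once if a tube is set into a place of the carrier while the same place of the rack, counted from the orange end, still holds a tube (order changed) ((((x of tube_red in the frame of rack between 0.051 and 0.075 m and y of tube_red in the frame of rack between -0.012 and 0.012 m and z of tube_red in the frame of rack between -0.005 and 0.02 m) or (x of tube_yellow in the frame of rack between 0.051 and 0.075 m and y of tube_yellow in the frame of rack between -0.012 and 0.012 m and z of tube_yellow in the frame of rack between -0.005 and 0.02 m) or (x of tube_green in the frame of rack between 0.051 and 0.075 m and y of tube_green in the frame of rack between -0.012 and 0.012 m and z of tube_green in the frame of rack between -0.005 and 0.02 m) or (x of tube_blue in the frame of rack between 0.051 and 0.075 m and y of tube_blue in the frame of rack between -0.012 and 0.012 m and z of tube_blue in the frame of rack between -0.005 and 0.02 m)) and ((x of tube_red in the frame of carrier between 0.051 and 0.075 m and y of tube_red in the frame of carrier between -0.012 and 0.012 m and z of tube_red in the frame of carrier between -0.005 and 0.02 m) or (x of tube_yellow in the frame of carrier between 0.051 and 0.075 m and y of tube_yellow in the frame of carrier between -0.012 and 0.012 m and z of tube_yellow in the frame of carrier between -0.005 and 0.02 m) or (x of tube_green in the frame of carrier between 0.051 and 0.075 m and y of tube_green in the frame of carrier between -0.012 and 0.012 m and z of tube_green in the frame of carrier between -0.005 and 0.02 m) or (x of tube_blue in the frame of carrier between 0.051 and 0.075 m and y of tube_blue in the frame of carrier between -0.012 and 0.012 m and z of tube_blue in the frame of carrier between -0.005 and 0.02 m))) or (((x of tube_red in the frame of rack between 0.009 and 0.033 m and y of tube_red in the frame of rack between -0.012 and 0.012 m and z of tube_red in the frame of rack between -0.005 and 0.02 m) or (x of tube_yellow in the frame of rack between 0.009 and 0.033 m and y of tube_yellow in the frame of rack between -0.012 and 0.012 m and z of tube_yellow in the frame of rack between -0.005 and 0.02 m) or (x of tube_green in the frame of rack between 0.009 and 0.033 m and y of tube_green in the frame of rack between -0.012 and 0.012 m and z of tube_green in the frame of rack between -0.005 and 0.02 m) or (x of tube_blue in the frame of rack between 0.009 and 0.033 m and y of tube_blue in the frame of rack between -0.012 and 0.012 m and z of tube_blue in the frame of rack between -0.005 and 0.02 m)) and ((x of tube_red in the frame of carrier between 0.009 and 0.033 m and y of tube_red in the frame of carrier between -0.012 and 0.012 m and z of tube_red in the frame of carrier between -0.005 and 0.02 m) or (x of tube_yellow in the frame of carrier between 0.009 and 0.033 m and y of tube_yellow in the frame of carrier between -0.012 and 0.012 m and z of tube_yellow in the frame of carrier between -0.005 and 0.02 m) or (x of tube_green in the frame of carrier between 0.009 and 0.033 m and y of tube_green in the frame of carrier between -0.012 and 0.012 m and z of tube_green in the frame of carrier between -0.005 and 0.02 m) or (x of tube_blue in the frame of carrier between 0.009 and 0.033 m and y of tube_blue in the frame of carrier between -0.012 and 0.012 m and z of tube_blue in the frame of carrier between -0.005 and 0.02 m))) or (((x of tube_red in the frame of rack between -0.033 and -0.009 m and y of tube_red in the frame of rack between -0.012 and 0.012 m and z of tube_red in the frame of rack between -0.005 and 0.02 m) or (x of tube_yellow in the frame of rack between -0.033 and -0.009 m and y of tube_yellow in the frame of rack between -0.012 and 0.012 m and z of tube_yellow in the frame of rack between -0.005 and 0.02 m) or (x of tube_green in the frame of rack between -0.033 and -0.009 m and y of tube_green in the frame of rack between -0.012 and 0.012 m and z of tube_green in the frame of rack between -0.005 and 0.02 m) or (x of tube_blue in the frame of rack between -0.033 and -0.009 m and y of tube_blue in the frame of rack between -0.012 and 0.012 m and z of tube_blue in the frame of rack between -0.005 and 0.02 m)) and ((x of tube_red in the frame of carrier between -0.033 and -0.009 m and y of tube_red in the frame of carrier between -0.012 and 0.012 m and z of tube_red in the frame of carrier between -0.005 and 0.02 m) or (x of tube_yellow in the frame of carrier between -0.033 and -0.009 m and y of tube_yellow in the frame of carrier between -0.012 and 0.012 m and z of tube_yellow in the frame of carrier between -0.005 and 0.02 m) or (x of tube_green in the frame of carrier between -0.033 and -0.009 m and y of tube_green in the frame of carrier between -0.012 and 0.012 m and z of tube_green in the frame of carrier between -0.005 and 0.02 m) or (x of tube_blue in the frame of carrier between -0.033 and -0.009 m and y of tube_blue in the frame of carrier between -0.012 and 0.012 m and z of tube_blue in the frame of carrier between -0.005 and 0.02 m))) or (((x of tube_red in the frame of rack between -0.075 and -0.051 m and y of tube_red in the frame of rack between -0.012 and 0.012 m and z of tube_red in the frame of rack between -0.005 and 0.02 m) or (x of tube_yellow in the frame of rack between -0.075 and -0.051 m and y of tube_yellow in the frame of rack between -0.012 and 0.012 m and z of tube_yellow in the frame of rack between -0.005 and 0.02 m) or (x of tube_green in the frame of rack between -0.075 and -0.051 m and y of tube_green in the frame of rack between -0.012 and 0.012 m and z of tube_green in the frame of rack between -0.005 and 0.02 m) or (x of tube_blue in the frame of rack between -0.075 and -0.051 m and y of tube_blue in the frame of rack between -0.012 and 0.012 m and z of tube_blue in the frame of rack between -0.005 and 0.02 m)) and ((x of tube_red in the frame of carrier between -0.075 and -0.051 m and y of tube_red in the frame of carrier between -0.012 and 0.012 m and z of tube_red in the frame of carrier between -0.005 and 0.02 m) or (x of tube_yellow in the frame of carrier between -0.075 and -0.051 m and y of tube_yellow in the frame of carrier between -0.012 and 0.012 m and z of tube_yellow in the frame of carrier between -0.005 and 0.02 m) or (x of tube_green in the frame of carrier between -0.075 and -0.051 m and y of tube_green in the frame of carrier between -0.012 and 0.012 m and z of tube_green in the frame of carrier between -0.005 and 0.02 m) or (x of tube_blue in the frame of carrier between -0.075 and -0.051 m and y of tube_blue in the frame of carrier between -0.012 and 0.012 m and z of tube_blue in the frame of carrier between -0.005 and 0.02 m)))).
It fails at once if two tubes are out of the holders at the same time ((not ((x of tube_red in the frame of rack between -0.085 and 0.085 m and y of tube_red in the frame of rack between -0.015 and 0.015 m and z of tube_red in the frame of rack between -0.005 and 0.058 m) or (x of tube_red in the frame of carrier between -0.085 and 0.085 m and y of tube_red in the frame of carrier between -0.015 and 0.015 m and z of tube_red in the frame of carrier between -0.005 and 0.058 m)) and not ((x of tube_yellow in the frame of rack between -0.085 and 0.085 m and y of tube_yellow in the frame of rack between -0.015 and 0.015 m and z of tube_yellow in the frame of rack between -0.005 and 0.058 m) or (x of tube_yellow in the frame of carrier between -0.085 and 0.085 m and y of tube_yellow in the frame of carrier between -0.015 and 0.015 m and z of tube_yellow in the frame of carrier between -0.005 and 0.058 m))) or (not ((x of tube_red in the frame of rack between -0.085 and 0.085 m and y of tube_red in the frame of rack between -0.015 and 0.015 m and z of tube_red in the frame of rack between -0.005 and 0.058 m) or (x of tube_red in the frame of carrier between -0.085 and 0.085 m and y of tube_red in the frame of carrier between -0.015 and 0.015 m and z of tube_red in the frame of carrier between -0.005 and 0.058 m)) and not ((x of tube_green in the frame of rack between -0.085 and 0.085 m and y of tube_green in the frame of rack between -0.015 and 0.015 m and z of tube_green in the frame of rack between -0.005 and 0.058 m) or (x of tube_green in the frame of carrier between -0.085 and 0.085 m and y of tube_green in the frame of carrier between -0.015 and 0.015 m and z of tube_green in the frame of carrier between -0.005 and 0.058 m))) or (not ((x of tube_red in the frame of rack between -0.085 and 0.085 m and y of tube_red in the frame of rack between -0.015 and 0.015 m and z of tube_red in the frame of rack between -0.005 and 0.058 m) or (x of tube_red in the frame of carrier between -0.085 and 0.085 m and y of tube_red in the frame of carrier between -0.015 and 0.015 m and z of tube_red in the frame of carrier between -0.005 and 0.058 m)) and not ((x of tube_blue in the frame of rack between -0.085 and 0.085 m and y of tube_blue in the frame of rack between -0.015 and 0.015 m and z of tube_blue in the frame of rack between -0.005 and 0.058 m) or (x of tube_blue in the frame of carrier between -0.085 and 0.085 m and y of tube_blue in the frame of carrier between -0.015 and 0.015 m and z of tube_blue in the frame of carrier between -0.005 and 0.058 m))) or (not ((x of tube_yellow in the frame of rack between -0.085 and 0.085 m and y of tube_yellow in the frame of rack between -0.015 and 0.015 m and z of tube_yellow in the frame of rack between -0.005 and 0.058 m) or (x of tube_yellow in the frame of carrier between -0.085 and 0.085 m and y of tube_yellow in the frame of carrier between -0.015 and 0.015 m and z of tube_yellow in the frame of carrier between -0.005 and 0.058 m)) and not ((x of tube_green in the frame of rack between -0.085 and 0.085 m and y of tube_green in the frame of rack between -0.015 and 0.015 m and z of tube_green in the frame of rack between -0.005 and 0.058 m) or (x of tube_green in the frame of carrier between -0.085 and 0.085 m and y of tube_green in the frame of carrier between -0.015 and 0.015 m and z of tube_green in the frame of carrier between -0.005 and 0.058 m))) or (not ((x of tube_yellow in the frame of rack between -0.085 and 0.085 m and y of tube_yellow in the frame of rack between -0.015 and 0.015 m and z of tube_yellow in the frame of rack between -0.005 and 0.058 m) or (x of tube_yellow in the frame of carrier between -0.085 and 0.085 m and y of tube_yellow in the frame of carrier between -0.015 and 0.015 m and z of tube_yellow in the frame of carrier between -0.005 and 0.058 m)) and not ((x of tube_blue in the frame of rack between -0.085 and 0.085 m and y of tube_blue in the frame of rack between -0.015 and 0.015 m and z of tube_blue in the frame of rack between -0.005 and 0.058 m) or (x of tube_blue in the frame of carrier between -0.085 and 0.085 m and y of tube_blue in the frame of carrier between -0.015 and 0.015 m and z of tube_blue in the frame of carrier between -0.005 and 0.058 m))) or (not ((x of tube_green in the frame of rack between -0.085 and 0.085 m and y of tube_green in the frame of rack between -0.015 and 0.015 m and z of tube_green in the frame of rack between -0.005 and 0.058 m) or (x of tube_green in the frame of carrier between -0.085 and 0.085 m and y of tube_green in the frame of carrier between -0.015 and 0.015 m and z of tube_green in the frame of carrier between -0.005 and 0.058 m)) and not ((x of tube_blue in the frame of rack between -0.085 and 0.085 m and y of tube_blue in the frame of rack between -0.015 and 0.015 m and z of tube_blue in the frame of rack between -0.005 and 0.058 m) or (x of tube_blue in the frame of carrier between -0.085 and 0.085 m and y of tube_blue in the frame of carrier between -0.015 and 0.015 m and z of tube_blue in the frame of carrier between -0.005 and 0.058 m)))).
It fails at once if the timer or the pipette is shifted by more than 20 mm (distance of any of timer, pipette from where it was at the start of the episode above 0.02 m).
It also fails if it takes over 141 s, if anything falls off the work surface, if the arm or the gripper's body presses on something with over 40 N, if the wrist force passes 120 N, or if a joint passes its speed limit or range.

## Working session

There is one attempt and no reset: what is moved stays moved. The work goes in short steps, Python scripts to look and compute and a tool call to move; the robot and the scene stay as the last step left them, time stands still between calls to the robot, and variables do not carry over. Pictures are saved under pics/ and viewed, on a budget of 14 in all, crops included, one or two more only if the job needs it, and the job is handed in when it is done.

Besides the shell and the picture viewer there is one more tool, called after ">>>" in YAML: its name, and indented under it one key for each argument. step_arm: Moves the arm, as the interface text tells. Its arguments: {"type":"object","properties":{"moves":{"type":"array","items":{"type":"number"}}},"required":["moves"]}

```bash
ls; mkdir -p pics
cat > h.py <<'E'
from plant import *
import numpy as np, cv2
from scipy.spatial.transform import Rotation as R
def snap(n):
    st=state(); s=snapshot(n); s['st']=st; s['name']=n; return s
def tool(st):
    T=np.eye(4); T[:3,:3]=R.from_euler('xyz',st['tool_rot']).as_matrix(); T[:3,3]=st['tool_pos']; return T
def c2w(s):
    return np.linalg.inv(s['extrinsics']) if 'extrinsics' in s else tool(s['st'])@np.array(s['mount'])
def cloud(s):
    h,w=s['range_z'].shape; f=h/2/np.tan(np.radians(s['fovy'])/2)
    v,u=np.mgrid[:h,:w]; z=s['range_z']
    P=np.stack([(u-s['cx'])/f*z,-(v-s['cy'])/f*z,-z],-1)
    M=c2w(s); W=P@M[:3,:3].T+M[:3,3]; W[z<=0]=np.nan
    return W
def save(s,n): cv2.imwrite('pics/'+n,s['pixels'][:,:,::-1])
E
python3 - <<'E'
from h import *
print(state())
for n in ('top','side','wrist'):
    s=snap(n); save(s,n+'0.png'); print(n,s['fovy'],s['cx'],s['cy'],[k for k in s]); 
    W=cloud(s)
    for l in ('rack','carrier','lid','tube_red','tube_yellow','tube_green','tube_blue','timer','pipette'):
        r=cut_out(n,l)
        for d in r[:2]:
            if d['score']<.3: continue
            p=W[d['mask']]; p=p[~np.isnan(p[:,0])]
            if len(p): print(l,round(d['score'],2),np.round(d['rect']),np.round(np.median(p,0)),np.round(np.percentile(p,98,axis=0)),np.round(np.percentile(p,2,axis=0)))
E
```

```text
pics
{'time_s': 0.0, 'joint_pos': array([-1.53328060e+00,  3.81184072e-01,  1.29828077e+00, -1.51514216e-05,
        1.46361244e+00, -2.15260127e-01]), 'joint_vel': array([ 7.80564139e-04, -1.63321008e-04, -5.23643954e-05,  4.01953348e-04,
        1.14279008e-03,  1.62903428e-03]), 'joint_efforts': array([-3.63319596e-04, -4.48455548e+01, -2.31273866e+01, -1.50604083e-04,
        4.80536124e-03, -1.06469747e-05]), 'tool_pos': array([ 137.55427049, -532.2047156 ,  230.71144255]), 'tool_rot': array([-1.57224991e+00,  3.02403708e-04, -2.88881539e+00]), 'force': array([0.62059703, 0.0966661 , 0.27801717]), 'moment': array([-0.01028924,  0.01922971,  0.05639927]), 'opening': 85.75144456514586}
top 57.166738313056165 283.5583133489001 205.64373134197922 ['pixels', 'range_z', 'fovy', 'cx', 'cy', 'extrinsics', 'st', 'name']
rack 0.68 [280. 206.  38.  94.] [521.  41.  60.] [619.  75.  64.] [428.   8.   9.]
carrier 0.84 [393. 221.  59. 108.] [ 500. -201.   59.] [ 599. -160.  119.] [ 401. -243.    1.]
carrier 0.4 [228. 221.  34.  33.] [499. 156.  19.] [532. 187.  23.] [465. 125.   8.]
lid 0.8 [
[... 947 characters left out ...]
2.  38.  87.] [548.  45. 113.] [537.  34.  36.]
tube_yellow 0.69 [333. 182.   9.  50.] [583.  45.  84.] [590.  55. 114.] [577.  42.  19.]
tube_green 0.53 [269. 192.   9.  57.] [460.  24.  88.] [479. 237. 115.] [453.  20.  11.]
tube_blue 0.58 [291. 185.   6.  42.] [501.  31.  84.] [507.  37. 115.] [495.  28.  35.]
timer 0.65 [278. 186.  29.   8.] [498. 168.  20.] [518. 187.  60.] [461.  60.  13.]
timer 0.58 [313. 185.   4.  46.] [541.  38.  85.] [548.  46. 113.] [536.  34.  20.]
pipette 0.56 [321. 235. 105.  32.] [ 535. -101.   23.] [611. -51.  49.] [ 446. -109.    1.]
wrist 68.74716261671682 281.4514039095552 211.01061038933366 ['pixels', 'range_z', 'fovy', 'cx', 'cy', 'mount', 'st', 'name']
```

Run:
```python
import cv2
a=cv2.imread('pics/top0.png')[110:310,140:460]; cv2.imwrite('pics/topc.png',cv2.resize(a,None,fx=2.5,fy=2.5,interpolation=3))
```

```text
(no output)
```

View pics/topc.png

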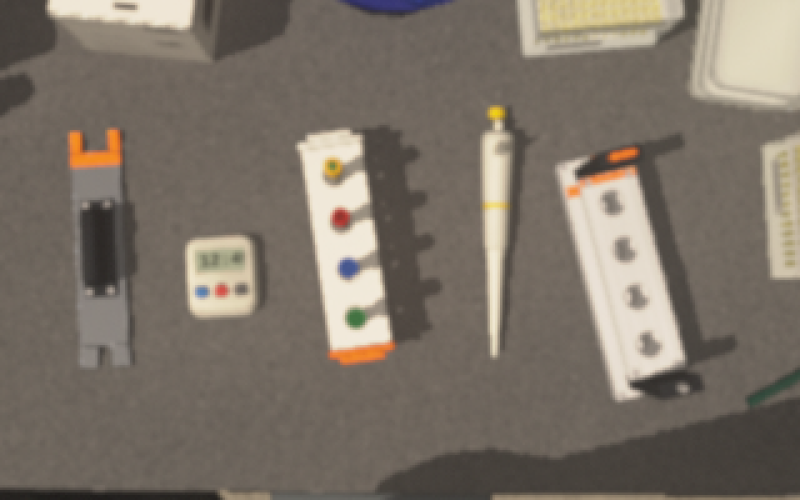

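View pics/side0.png

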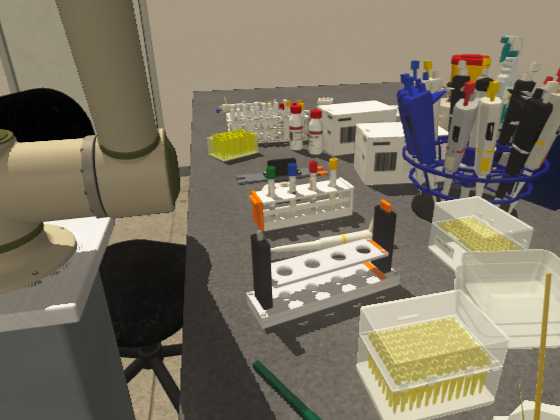

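The top view shows the lid at left (orange notch far), the rack with its orange end near and caps green, blue, red, yellow from there, and the carrier at right with its key at the far end. The side view agrees. So the order is green → far place through to yellow → near place. Next I hover over each and measure with the wrist camera.

```bash
cat >> h.py <<'E'
def go(x,y,z,yaw=None,st=None):
    st=st or state(); T=tool(st); d=T[:3,:3].T@(np.array([x,y,z])-T[:3,3])
    cur=np.arctan2(T[1,0],T[0,0]); dy=0 if yaw is None else -np.degrees((yaw-cur+np.pi)%(2*np.pi)-np.pi)
    print('at',np.round(T[:3,3],1),'yaw',round(cur,3),'tilt',np.round(T[2,:3],4),'shift',np.round(d,1),'turn',round(dy,2),'n',int(np.ceil(max(np.linalg.norm(d)/62.5,abs(dy)/10.7))),'t',round(st['time_s'],1),'op',round(st['opening'],1),'F',np.round(st['force'],1))
E
python3 - <<'E'
from h import *
s=snap('wrist'); print(np.round(s['mount'],2))
go(480,-195,300,-2.88)
E
```

```text
[[  -0.     -0.95   -0.32  -80.78]
 [   0.      0.32   -0.95 -142.64]
 [   1.     -0.      0.     -0.52]
 [   0.      0.      0.      1.  ]]
at [ 137.6 -532.5  231.3] yaw -2.889 tilt [-0.e+00 -1.e+00 -1.e-04] shift [-416.   -68.7 -241.1] turn -0.5 n 8 t 1.6 op 85.0 F [ 0.8 -0.1 -0.5]
```

>>> step_arm:
  moves: [-52,-8,-30,0,85,-52,-8,-30,0,85,-52,-8,-30,0,85,-52,-8,-30,0,85,-52,-8,-30,0,85,-52,0,-30,0,85,-52,0,-30,0,85,-52,0,-30,0,85,0,0,0,0,85,0,0,0,0,85]

```text
time_s: 2.8
tool_pos: [490.6, -186.5, 272.8]
tool_rot: [-1.569, 0.002, -2.891]
force: [-0.4, -0.3, 0.5]
opening: 84.9
```

Run:
```python
from h import *
s=snap('wrist'); save(s,'w1.png'); W=cloud(s); np.save('w1.npy',W); print(W.shape,np.round(W[210,280]))
r=cut_out('wrist','carrier'); print([(round(d['score'],2),np.round(d['rect'])) for d in r])
X,Y,Z=np.moveaxis(W,-1,0)
reg=(X>370)&(X<640)&(Y<-120)&(Y>-290)
m=(reg&(Z>105)&(Z<135)).astype(np.uint8)
n,lab,stt,c=cv2.connectedComponentsWithStats(m)
for i in range(1,n):
    if stt[i,4]>30:
        p=W[lab==i]; print(i,stt[i],np.round(p.mean(0),1),'med z',np.round(np.median(p[:,2]),1),np.round(p.min(0)),np.round(p.max(0)))
        q=p[(p[:,2]<np.median(p[:,2])+4)&(p[:,2]>np.median(p[:,2])-3)]
        rr=cv2.minAreaRect(q[:,:2].astype(np.float32)); print('  top rect',rr)
        k=p[p[:,2]>120]; 
        if len(k): print('  key',len(k),k.mean(0).round(1),cv2.minAreaRect(k[:,:2].astype(np.float32)))
# deck plane
d=reg&(np.abs(Z-59)<4); p=W[d]; print('deck',np.median(Z[d]),cv2.minAreaRect(p[:,:2].astype(np.float32)),len(p))
```

```text
(420, 560, 3) [ 455. -194.   59.]
[(0.57, array([302., 177.,  49., 204.])), (0.35, array([225., 110.,  45., 190.]))]
1 [287  77  40  17 668] [ 594.1 -182.8  118.8] med z 116.3 [ 584. -202.  107.] [ 605. -165.  130.]
  top rect ((594.8409423828125, -183.09930419921875), (12.794495582580566, 35.67082977294922), 14.345179557800293)
  key 188 [ 594.8 -183.   127.3] ((594.9696044921875, -183.298583984375), (5.784060955047607, 21.05357551574707), 14.410785675048828)
2 [286 262  32  18 496] [ 411.4 -229.1  115.6] med z 116.0 [ 399. -248.  105.] [ 420. -212.  129.]
  top rect ((409.6146240234375, -229.90451049804688), (13.707621574401855, 34.47362518310547), 14.257037162780762)
  key 51 [ 410.3 -229.5  125.4] ((409.50146484375, -229.8915252685547), (6.567801475524902, 6.815234184265137), 15.632201194763184)
deck 59.28277014061831 ((503.14111328125, -206.81851196289062), (184.79696655273438, 49.462650299072266), 14.310626029968262) 5455
```

View pics/w1.png

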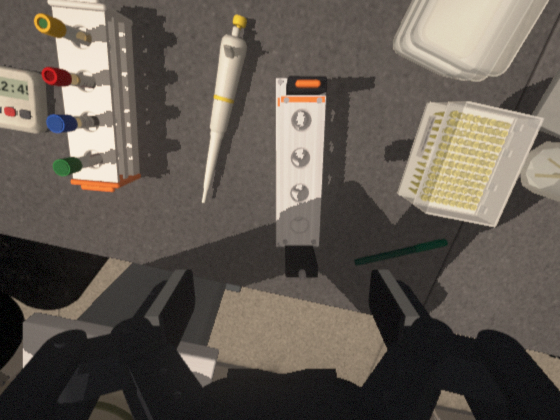

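The carrier shows well here: key near (308,83), pin post near (300,260), places between them. The pose comes out at centre (502.2, -206.5), yaw 14.2°. Next, the rack.

>>> step_arm:
  moves: [-16,0,-54,5.4,85,-16,0,-54,0,85,-16,0,-54,0,85,-16,0,-54,0,85,0,0,0,0,85,0,0,0,0,85]

```text
time_s: 3.65
tool_pos: [515.1, 34.4, 272.9]
tool_rot: [-1.568, 0.003, -3.005]
force: [0.7, -0.2, -0.1]
opening: 85.2
```

Run:
```python
from h import *
s=snap('wrist'); save(s,'w2.png'); W=cloud(s); 
X,Y,Z=np.moveaxis(W,-1,0)
m=((X>400)&(X<640)&(Y>-10)&(Y<110)&(Z>108)&(Z<118)).astype(np.uint8)
n,lab,stt,c=cv2.connectedComponentsWithStats(m)
for i in range(1,n):
    if stt[i,4]>15:
        p=W[lab==i]; print(stt[i],s['pixels'][lab==i].mean(0).round(),cv2.minEnclosingCircle(p[:,:2].astype(np.float32)),np.median(p[:,2]).round(1))
m=((X>400)&(X<660)&(Y>180)&(Y<340)&(Z>3)&(Z<60)).astype(np.uint8)
p=W[(m>0)]; print('lid',len(p))
```

```text
[266 111  17  17 213] [181. 150.  71.] ((585.622802734375, 51.40850830078125), 7.6809563636779785) 112.6
[268 155  16  16 195] [162.  67.  61.] ((544.2697143554688, 44.71272277832031), 7.693785667419434) 112.4
[269 195  16  17 221] [ 69.  82. 130.] ((502.6979675292969, 38.04939270019531), 8.498502731323242) 114.2
[270 232  16  17 209] [65. 96. 52.] ((461.52545166015625, 31.252336502075195), 8.454703330993652) 114.2
lid 6291
```

```bash
python3 -c "
from h import *
go(461.4,31.3,130,-2.981)"
```

```text
at [515.1  34.3 272.9] yaw -3.005 tilt [-0.0035 -1.      0.0029] shift [ 54.1 142.7  -4.7] turn -1.4 n 3 t 3.7 op 84.9 F [ 0.2  0.2 -0. ]
```

>>> step_arm:
  moves: [20,45,-2,-1.4,60,20,45,-2,0,60,14,45,-1,0,60,0,8,0,0,60,0,0,0,0,60,0,0,0,0,60]

```text
time_s: 4.45
tool_pos: [463.5, 22.8, 129.7]
tool_rot: [-1.564, 0.011, -2.993]
force: [0.5, 0.9, 0.1]
opening: 60.1
```

Run:
```python
from h import *
go(461.4,31.3,84,-2.981)
s=snap('wrist'); save(s,'w3.png'); W=cloud(s);X,Y,Z=np.moveaxis(W,-1,0)
m=((X>430)&(X<610)&(Y>5)&(Y<80)&(Z>108)&(Z<118)).astype(np.uint8)
n,lab,stt,c=cv2.connectedComponentsWithStats(m)
for i in range(1,n):
    if stt[i,4]>25:
        p=W[lab==i]; print(stt[i],s['pixels'][lab==i].mean(0).round(),cv2.minEnclosingCircle(p[:,:2].astype(np.float32)),np.median(p[:,2]).round(1))
```

```text
at [463.5  22.8 129.7] yaw -2.993 tilt [-0.0114 -0.9999  0.0065] shift [ 1.3 45.7 -9. ] turn -0.67 n 1 t 4.5 op 60.1 F [0.5 0.9 0.1]
[243   0  35  28 768] [160. 136.  55.] ((585.6785888671875, 51.51341247558594), 7.838844299316406) 112.1
[248  87  31  33 795] [158.  59.  55.] ((544.5032958984375, 44.7266960144043), 7.751101493835449) 112.4
[250 170  31  33 807] [ 68.  81. 129.] ((503.1004638671875, 38.03913879394531), 8.605264663696289) 114.1
[253 241  29  31 718] [50. 64. 41.] ((461.7325134277344, 31.294700622558594), 8.791908264160156) 114.1
```

View pics/w3.png

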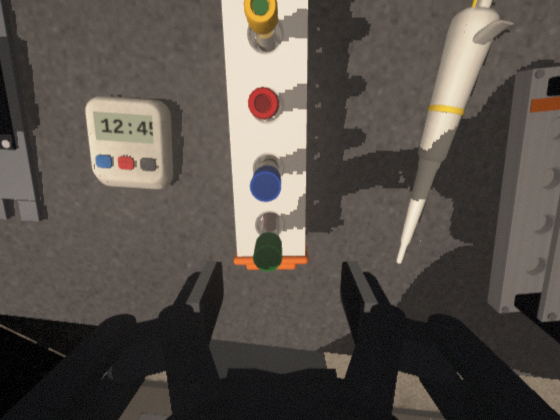

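The four caps sit at (262,10), (263,103), (266,185) and (268,250), and match the first measurement. I'll centre and descend.

>>> step_arm:
  moves: [1.3,0,-8.7,-0.6,60,0,0,0,0,60,0,0,0,0,60]

```text
time_s: 4.88
tool_pos: [461.9, 32.1, 131.3]
tool_rot: [-1.563, 0.015, -2.98]
force: [-0.5, -0.7, 0.4]
opening: 60.0
```

```bash
python3 -c "
from h import *
go(461.6,31.3,84,-2.981)"
```

```text
at [461.9  32.1 131.3] yaw -2.98 tilt [-0.0151 -0.9999  0.0079] shift [ 1.2 47.3  0.3] turn 0.03 n 1 t 4.9 op 60.0 F [-0.5 -0.7  0.4]
```

>>> step_arm:
  moves: [0.6,24,0,0,60,0.6,23,0,0,60,0,0,0,0,0,0,0,0,0,0,0,0,0,0,0,0,0,0,0,0]

```text
time_s: 5.62
tool_pos: [463.2, 31.5, 86.0]
tool_rot: [-1.561, 0.02, -2.98]
force: [-0.2, 0.5, 0.1]
opening: 14.1
```

```bash
python3 -c "
from h import *
for i in range(4):
    s=state(); print(s['time_s'],s['tool_pos'].round(2),s['tool_rot'].round(4),s['joint_pos'].round(4),s['joint_efforts'].round(2),round(s['opening'],2)); snapshot('top')"
```

```text
5.625 [463.2   31.54  85.95] [-1.561   0.0201 -2.9798] [-0.1865  0.4014  1.761  -0.0029  0.957   1.2242] [-1.000e-02 -3.884e+01 -1.610e+01 -1.000e-02 -6.000e-02 -0.000e+00] 14.07
5.675 [463.18  31.54  85.92] [-1.561   0.02   -2.9798] [-0.1866  0.4014  1.761  -0.0029  0.957   1.2242] [-3.000e-02 -3.865e+01 -1.596e+01 -1.000e-02 -5.000e-02  0.000e+00] 14.13
5.725 [463.1   31.56  85.8 ] [-1.5611  0.0198 -2.9798] [-0.1865  0.4016  1.7612 -0.0029  0.9568  1.2242] [ 0.000e+00 -3.902e+01 -1.614e+01 -1.000e-02 -5.000e-02  0.000e+00] 14.13
5.775 [463.02  31.55  85.64] [-1.5612  0.0195 -2.9799] [-0.1866  0.4019  1.7614 -0.0029  0.9568  1.2242] [ 0.000e+00 -3.904e+01 -1.615e+01 -1.000e-02 -6.000e-02  0.000e+00] 14.27
```

>>> step_arm:
  moves: [0,0,0,0,0]

```text
time_s: 5.95
tool_pos: [462.9, 31.6, 85.6]
tool_rot: [-1.561, 0.019, -2.98]
force: [0.5, -0.0, -1.1]
opening: 14.4
```

```bash
python3 -c "
from h import *
for i in range(2):
    s=state(); print(s['time_s'],s['tool_pos'].round(2),s['tool_rot'].round(4),s['joint_pos'].round(4),s['joint_efforts'].round(2),round(s['opening'],2))"
```

```text
5.95 [462.95  31.57  85.59] [-1.5613  0.0193 -2.9798] [-0.1866  0.4019  1.7615 -0.0029  0.9568  1.2242] [ 0.000e+00 -3.897e+01 -1.609e+01 -1.000e-02 -6.000e-02  0.000e+00] 14.39
5.95 [462.95  31.57  85.59] [-1.5613  0.0193 -2.9798] [-0.1866  0.4019  1.7615 -0.0029  0.9568  1.2242] [ 0.000e+00 -3.897e+01 -1.609e+01 -1.000e-02 -6.000e-02  0.000e+00] 14.39
```

>>> step_arm:
  moves: [0,-28,0,0,0,0,-28,0,0,0,0,-28,0,0,0,0,0,0,0,0]

```text
time_s: 6.45
tool_pos: [460.9, 32.1, 171.6]
tool_rot: [-1.562, 0.018, -2.98]
force: [0.4, 0.2, 0.3]
opening: 13.8
```

```bash
python3 -c "
from h import *
go(563.3,-191.1,168,-2.894)
s=snap('wrist'); save(s,'w4.png')"
```

```text
at [460.9  32.1 171.6] yaw -2.98 tilt [-0.0178 -0.9998  0.009 ] shift [-65.1   6.8 236.7] turn -4.92 n 4 t 6.5 op 13.8 F [0.4 0.2 0.3]
```

View pics/w4.png

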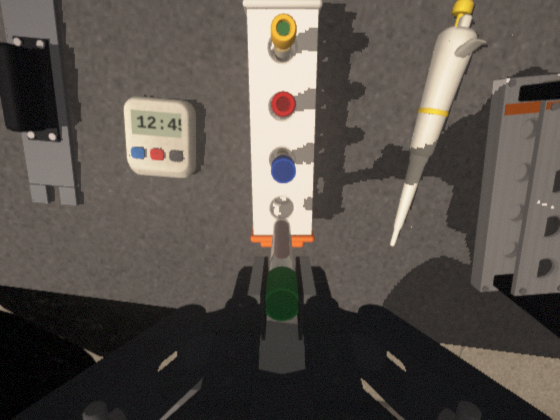

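Green is held upright at (282,290), clear of the rack, and its place at (282,208) is empty. Now carrying it to the carrier.

>>> step_arm:
  moves: [-13,0,47,-4.9,0,-16,0,47,0,0,-17,0,46,0,0,-18,0,46,0,0,-18,0,46,0,0,0,0,0,0,0,0,0,0,0,0]

```text
time_s: 7.38
tool_pos: [591.9, -176.2, 161.3]
tool_rot: [-1.58, -0.002, -2.89]
force: [-3.2, 0.1, 1.8]
opening: 14.2
```

```bash
cat >> h.py <<'E'
C=np.array([502.2,-206.55]); U=np.array([np.cos(.248),np.sin(.248)])
def place(i,z=84,yaw=-2.894):
    # aim foot (76 mm beyond TCP) at carrier place i (1..4)
    p=C+U*[63,21,-21,-63][i-1]; T=tool(state()); o=76*T[:2,1]
    print('foot off',o.round(1)); go(*(p-o),z,yaw)
CAP={1:(461.6,31.3),2:(503.,38.),3:(544.4,44.7),4:(585.6,51.4)}
def cap(i,z=84): go(*CAP[i],z,-2.981)
E
python3 -c "
from h import *
place(1)"
```

```text
foot off [-0.3  0.7]
at [ 591.9 -176.2  161.3] yaw -2.89 tilt [ 0.002  -1.     -0.0096] shift [31.1 77.3  8.8] turn 0.25 n 2 t 7.4 op 14.2 F [-3.2  0.1  1.8]
```

```bash
python3 -c "
from h import *
s=snap('side'); cv2.imwrite('pics/s5.png',cv2.resize(s['pixels'][120:320,220:440,::-1],None,fx=3,fy=3,interpolation=2))
w=snap('wrist'); save(w,'w5.png'); print(state()['force'],state()['tool_pos'])"
```

```text
[-1.67780139 -1.14092475 -0.95057496] [ 591.6549086  -175.89448365  161.65969133]
```

View pics/s5.png

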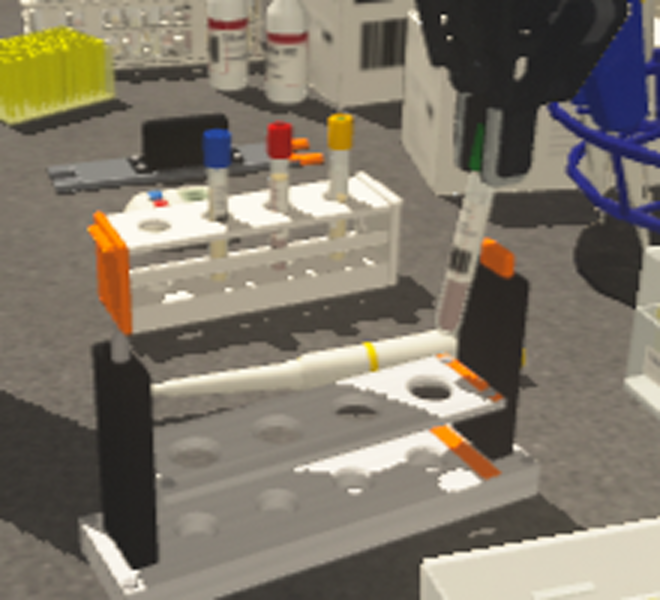

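View pics/w5.png

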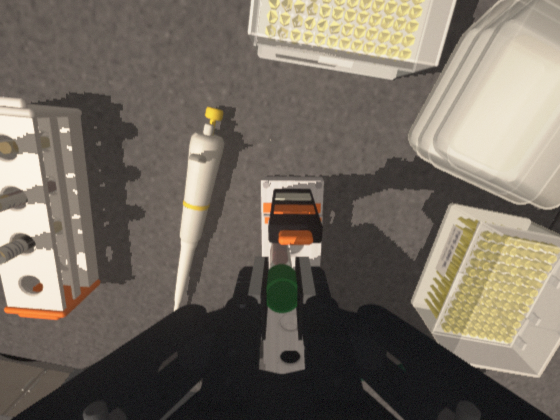

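My carry overshot because I compounded the turn and the shift wrongly. Green met the key post's inner face and pivoted about 10° in the grip: cap at (282,288), foot leaning towards the robot. I'll take it along the row and straighten it flush against the opposite post.

>>> step_arm:
  moves: [30,0,2,0,0,40,0,3,0,0,40,0,3,0,0,26,0,0,0,0,0,0,0,0,0,0,0,0,0,0]

```text
time_s: 8.22
tool_pos: [459.4, -215.9, 162.7]
tool_rot: [-1.575, 0.003, -2.885]
force: [0.1, -0.4, -0.4]
opening: 13.9
```

```bash
cat >> h.py <<'E'
def fr(p): d=np.array(p)[:2]-C; return np.array([d@U, d@[-U[1],U[0]]])
E
python3 -c "
from h import *
s=state();print(fr(s['tool_pos']).round(1)); place(4)
w=snap('wrist');W=cloud(w)
# tube tilt: side camera points near the tube
s=snap('side'); V=cloud(s); X,Y,Z=np.moveaxis(V,-1,0); t=state()['tool_pos']
m=(abs(X-t[0])<45)&(abs(Y-t[1])<25)&(Z>70)&(Z<t[2]-4); P=V[m]
for a in range(75,160,10):
    q=P[(P[:,2]>a)&(P[:,2]<a+10)]
    if len(q): print(a,len(q),np.median(q,0).round(1))
cv2.imwrite('pics/s6.png',cv2.resize(s['pixels'][120:320,200:440,::-1],None,fx=3,fy=3,interpolation=2))
"
```

```text
[-43.8   1.4]
foot off [0.1 0.3]
at [ 459.4 -215.9  162.7] yaw -2.885 tilt [-0.003  -1.     -0.0039] shift [19.7 78.6  1.9] turn 0.52 n 2 t 8.2 op 13.9 F [ 0.1 -0.4 -0.4]
75 8 [ 442.7 -221.8   83.2]
85 61 [ 443.  -222.9   91.1]
95 64 [ 444.7 -223.   100.3]
105 67 [ 446.  -222.9  110.1]
115 74 [ 447.5 -222.9  119.9]
125 70 [ 449.  -222.9  130.1]
135 71 [ 450.5 -222.9  140. ]
145 72 [ 451.9 -222.6  150. ]
155 28 [ 452.8 -222.3  156.5]
```

>>> step_arm:
  moves: [16,0,1,0,0,12,0,0,0,0,10,0,0,0,0,0,0,0,0,0]

```text
time_s: 8.82
tool_pos: [422.7, -226.8, 162.6]
tool_rot: [-1.574, 0.007, -2.884]
force: [4.1, 0.1, -2.6]
opening: 13.6
```

```bash
cat >> h.py <<'E'
def tilt():
    s=snap('side'); V=cloud(s); X,Y,Z=np.moveaxis(V,-1,0); st=state(); t=st['tool_pos']
    m=(abs(X-t[0])<45)&(abs(Y-t[1])<16)&(Z>t[2]-72)&(Z<t[2]-6); P=V[m]
    B=[np.median(P[(P[:,2]>a)&(P[:,2]<a+8)],0) for a in np.arange(t[2]-72,t[2]-10,8) if ((P[:,2]>a)&(P[:,2]<a+8)).sum()>12]
    B=np.array(B); print('tcp carrier',fr(t).round(1),'z',t[2].round(1),'n',len(B),'dx/dz,dy/dz',np.polyfit(B[:,2],B[:,:2],1)[0].round(3),'F',st['force'].round(1))
    return B
E
python3 -c "
from h import *
print(tilt().round(1))"
```

```text
tcp carrier [-81.8  -0.1] z 162.5 n 8 dx/dz,dy/dz [ 0.337 -0.017] F [ 3.7  0.9 -0.6]
[[ 403.  -231.6   95. ]
 [ 403.3 -231.6  102.9]
 [ 417.6 -232.   111.1]
 [ 410.6 -232.7  117. ]
 [ 416.8 -232.7  126.3]
 [ 420.7 -232.3  134.5]
 [ 420.  -232.3  143. ]
 [ 421.  -232.6  150.9]]
```

>>> step_arm:
  moves: [-20,0,0,0,0,-19,0,0,0,0,0,0,0,0,0]

```text
time_s: 9.25
tool_pos: [459.8, -216.9, 162.1]
tool_rot: [-1.575, 0.001, -2.883]
force: [-0.5, -0.3, -0.9]
opening: 13.9
```

```bash
python3 -c "
from h import *
print(tilt().round(1))"
```

```text
tcp carrier [-44.1   0.5] z 162.0 n 8 dx/dz,dy/dz [ 0.059 -0.002] F [-1.2  0.3 -0.5]
[[ 452.6 -222.4   94.3]
 [ 452.6 -222.8  102.2]
 [ 453.5 -222.9  109.9]
 [ 453.  -222.7  117.9]
 [ 454.5 -222.7  126.5]
 [ 454.6 -222.7  134.2]
 [ 454.6 -222.8  142. ]
 [ 456.1 -222.7  150.1]]
```

Tilt is down to about 0.05 rad, foot about 4 mm towards the robot. I'll aim the TCP at carrier x = 66 to compensate.

>>> step_arm:
  moves: [-36,0,0,0,0,-36,0,0,0,0,-36,0,0,0,0,0,0,0,0,0]

```text
time_s: 9.8
tool_pos: [563.0, -190.2, 161.4]
tool_rot: [-1.576, -0.004, -2.886]
force: [-0.6, -0.2, 1.3]
opening: 13.9
```

```bash
python3 -c "
from h import *
print(tilt().round(1));place(1)"
```

```text
tcp carrier [61.9  0.9] z 161.4 n 8 dx/dz,dy/dz [-0.677  0.006] F [-0.8 -0.8 -0.4]
[[ 587.8 -196.3   93.3]
 [ 587.8 -195.5  101.5]
 [ 588.4 -196.3  109.5]
 [ 590.3 -194.9  116.7]
 [ 590.  -193.4  126. ]
 [ 556.8 -196.   133.3]
 [ 557.1 -195.8  141.6]
 [ 558.1 -195.9  149.4]]
foot off [-0.5  0.3]
at [ 562.  -190.5  161.4] yaw -2.887 tilt [ 0.005  -1.     -0.0059] shift [-1.9 77.4  1.8] turn 0.42 n 2 t 9.8 op 13.5 F [-0.8 -0.8 -0.4]
```

>>> step_arm:
  moves: [-5,0,1,0.4,0,0,16,0,0,0,0,14,0,0,0,0,0,0,0,0]

```text
time_s: 10.35
tool_pos: [565.1, -192.2, 132.3]
tool_rot: [-1.574, -0.004, -2.898]
force: [-0.3, -0.3, 0.3]
opening: 14.0
```

```bash
python3 -c "
from h import *
place(1);print(fr(state()['tool_pos']))
s=snap('side'); cv2.imwrite('pics/s7.png',cv2.resize(s['pixels'][120:320,220:440,::-1],None,fx=3,fy=3,interpolation=2))"
```

```text
foot off [-0.4  0.2]
at [ 565.1 -192.2  132.3] yaw -2.898 tilt [ 0.004  -1.     -0.0037] shift [ 1.  48.4 -1. ] turn -0.22 n 1 t 10.3 op 14.0 F [-0.3 -0.3  0.3]
[64.50577082 -1.50055537]
```

View pics/s7.png

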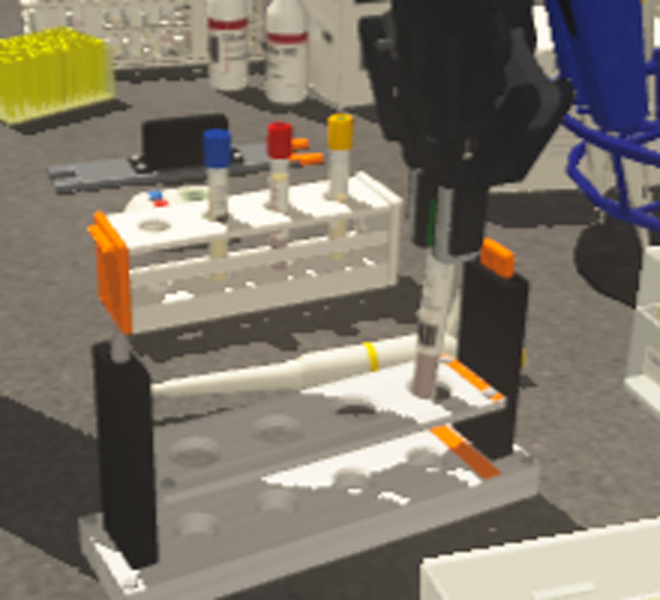

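Foot is at (425,390) in the far hole with no contact force. Continuing down.

>>> step_arm:
  moves: [-1,12,-1,0,0,0,12,0,0,0,0,12,0,0,0,0,8,0,0,0,0,0,0,0,0]

```text
time_s: 11.02
tool_pos: [568.3, -192.1, 89.9]
tool_rot: [-1.568, 0.004, -2.898]
force: [-0.3, 1.0, 5.9]
opening: 13.5
```

```bash
python3 -c "
from h import *
place(1);print(fr(state()['tool_pos']))"
```

```text
foot off [ 0.3 -0.2]
at [ 568.3 -192.1   89.9] yaw -2.898 tilt [-0.004  -1.      0.0031] shift [ 4.9  5.9 -2.4] turn -0.24 n 1 t 11.0 op 13.5 F [-0.3  1.   5.9]
[67.58928847 -2.19902151]
```

>>> step_arm:
  moves: [3,-1,-2,0,0,1,2,0,0,0,0,4,0,0,0,0,0,0,0,0]

```text
time_s: 11.52
tool_pos: [567.4, -192.1, 90.3]
tool_rot: [-1.56, 0.016, -2.898]
force: [-0.1, 0.2, 0.0]
opening: 13.8
```

```bash
python3 -c "
from h import *
place(1);print(fr(state()['tool_pos']))"
```

```text
foot off [ 1.4 -0.5]
at [ 567.4 -192.1   90.3] yaw -2.898 tilt [-0.0156 -0.9998  0.0113] shift [ 5.1  6.2 -2.9] turn -0.24 n 1 t 11.5 op 13.8 F [-0.1  0.2  0. ]
[66.79779832 -1.9791154 ]
```

>>> step_arm:
  moves: [4.5,0,-3,0,0]

```text
time_s: 11.65
tool_pos: [562.6, -190.5, 90.2]
tool_rot: [-1.558, 0.017, -2.898]
force: [3.0, -3.4, 0.6]
opening: 13.9
```

```bash
python3 -c "
from h import *
for i in range(3):
  place(1);snapshot('top')"
```

```text
foot off [ 1.5 -0.6]
at [ 562.6 -190.5   90.2] yaw -2.898 tilt [-0.0167 -0.9998  0.0126] shift [ 0.9  6.1 -0.3] turn -0.23 n 1 t 11.7 op 13.9 F [ 3.  -3.4  0.6]
foot off [ 1.5 -0.6]
at [ 562.2 -190.5   90.2] yaw -2.898 tilt [-0.0168 -0.9998  0.0129] shift [ 0.5  6.2 -0.2] turn -0.23 n 1 t 11.7 op 14.0 F [ 3.2 -2.2  1. ]
foot off [ 1.5 -0.6]
at [ 562.5 -190.5   90.2] yaw -2.898 tilt [-0.0167 -0.9998  0.0125] shift [ 0.7  6.2 -0.2] turn -0.24 n 1 t 11.8 op 13.5 F [ 3.2 -2.2  2. ]
```

>>> step_arm:
  moves: [0,5,0,0,0,0,0,0,0,0]

```text
time_s: 12.05
tool_pos: [565.5, -191.5, 90.3]
tool_rot: [-1.552, 0.025, -2.898]
force: [0.1, -0.3, -0.6]
opening: 13.8
```

```bash
python3 -c "
from h import *
place(1);B=tilt();print(B.round(1))"
```

```text
foot off [ 2.2 -0.9]
at [ 565.5 -191.5   90.3] yaw -2.898 tilt [-0.025  -0.9995  0.0184] shift [ 4.1  6.2 -2.5] turn -0.26 n 1 t 12.1 op 13.8 F [ 0.1 -0.3 -0.6]
tcp carrier [64.9 -1. ] z 90.0 n 8 dx/dz,dy/dz [0.069 0.005] F [ 0.3 -0.5  8.4]
[[ 562.6 -195.2   19.2]
 [ 588.4 -198.    29.7]
 [ 590.8 -200.    37.3]
 [ 596.7 -202.2   45.1]
 [ 560.  -197.5   56.5]
 [ 558.1 -193.9   60. ]
 [ 588.3 -197.8   70.3]
 [ 588.4 -197.8   77.9]]
```

```bash
python3 -c "
from h import *
w=snap('wrist'); W=cloud(w); p=w['pixels'].astype(int)
m=(p[...,1]>p[...,0]+15)&(p[...,1]>p[...,2]+10); m[:240]=0
Q=W[m]; print(len(Q)); t=state()['tool_pos']
for a in range(90,135,2):
    q=Q[(Q[:,2]>=a)&(Q[:,2]<a+2)]
    if len(q): print(a,len(q),q.mean(0).round(1))
save(w,'w8.png')
s=snap('side'); cv2.imwrite('pics/s8.png',np.hstack([cv2.resize(s['pixels'][170:290,320:420,::-1],(500,600),interpolation=2),cv2.resize(w['pixels'][220:360,220:340,::-1],(300,350)).repeat(1,0)[:350].copy() if 0 else cv2.resize(w['pixels'][220:340,250:310,::-1],(300,600),interpolation=2)]))"
```

```text
1293
94 9 [ 572.8 -190.8   95.4]
96 30 [ 572.4 -189.8   97.1]
98 34 [ 572.5 -189.6   98.9]
100 43 [ 572.6 -189.2  101. ]
102 41 [ 572.6 -189.6  103. ]
104 51 [ 572.7 -188.7  105.1]
106 45 [ 572.6 -189.   106.9]
108 60 [ 572.7 -188.7  109. ]
110 59 [ 572.8 -188.9  111. ]
112 354 [ 568.2 -189.8  113.4]
114 540 [ 565.8 -190.5  114.6]
116 1 [ 561.8 -188.   116.3]
```

View pics/s8.png

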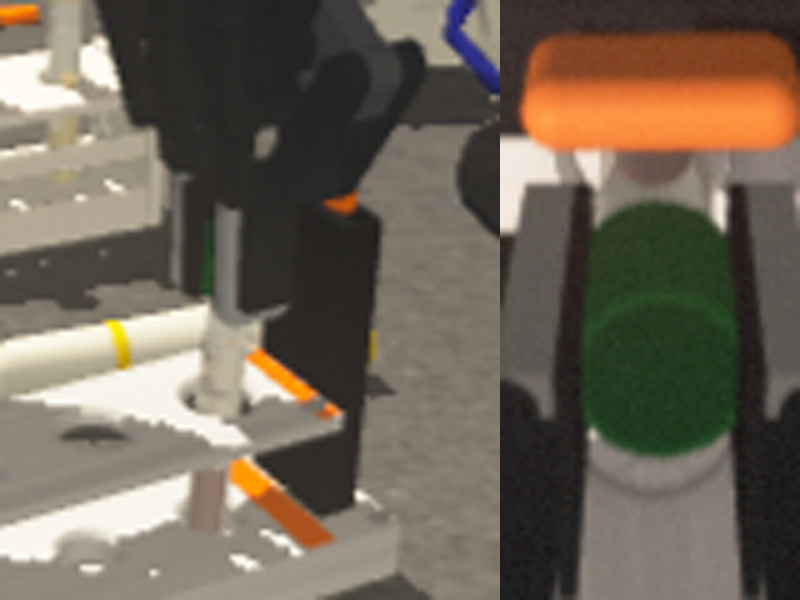

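Cap top reads about 114 mm, the same as when it stood in the rack. So the tube is seated, having slid up in the grip at the bump. Foot is in the far pocket at (205,520). I'll release it and go for blue.

>>> step_arm:
  moves: [0,0,0,0,60,0,0,0,0,60,0,0,0,0,60,0,-30,0,0,60,0,-30,0,0,60,0,-30,0,0,60,0,0,0,0,60]

```text
time_s: 13.08
tool_pos: [560.7, -189.5, 177.9]
tool_rot: [-1.561, 0.016, -2.899]
force: [0.0, -0.2, -0.9]
opening: 59.5
```

Run:
```python
from h import *
w=snap('wrist'); W=cloud(w); X,Y,Z=np.moveaxis(W,-1,0); p=w['pixels'].astype(int)
m=(abs(X-564)<15)&(abs(Y+190)<15)&(Z>100)&(Z<122); print('green top',np.median(Z[m]),cv2.minEnclosingCircle(W[m&(Z>108)][:,:2].astype(np.float32)),fr(W[m].mean(0)))
cap(2,150)
```

```text
green top 114.06093867641385 ((557.9420166015625, -191.1285858154297), 8.79491138458252) [59.75061916  1.37480766]
at [ 560.1 -189.2  176.3] yaw -2.899 tilt [-0.0134 -0.9999  0.0077] shift [   1.2   24.5 -234.5] turn 4.7 n 4 t 13.1 op 59.7 F [0.2 0.2 0.2]
```

>>> step_arm:
  moves: [0,0,0,4.7,60,4,0,-46,0,60,4,0,-47,0,60,4,0,-47,0,60,4,0,-47,0,60,4,20,-46,0,60,0,0,0,0,60,0,0,0,0,60]

```text
time_s: 14.12
tool_pos: [497.5, 44.7, 143.5]
tool_rot: [-1.573, -0.004, -2.986]
force: [0.4, -0.8, -0.0]
opening: 59.8
```

```bash
python3 -c "
from h import *
cap(2)"
```

```text
at [497.5  44.7 143.5] yaw -2.986 tilt [ 0.0042 -1.     -0.0026] shift [-4.7 59.5  7.7] turn -0.28 n 1 t 14.1 op 59.8 F [ 0.4 -0.8 -0. ]
```

>>> step_arm:
  moves: [-4.7,0,7.7,0,60,0,20,0,0,60,0,20,0,0,60,0,0,0,0,60]

```text
time_s: 14.62
tool_pos: [506.3, 32.5, 102.7]
tool_rot: [-1.572, -0.002, -2.991]
force: [0.6, 0.4, 0.5]
opening: 60.0
```

```bash
python3 -c "
from h import *
cap(2)"
```

```text
at [506.3  32.5 102.7] yaw -2.991 tilt [ 0.0019 -1.     -0.0011] shift [ 2.4 18.7 -5.9] turn -0.6 n 1 t 14.6 op 60.0 F [0.6 0.4 0.5]
```

>>> step_arm:
  moves: [2.4,18,-5.9,-0.6,60,0,0,0,0,60]

```text
time_s: 14.88
tool_pos: [504.6, 36.2, 85.9]
tool_rot: [-1.571, 0.001, -2.983]
force: [0.5, 0.6, 0.0]
opening: 60.0
```

```bash
python3 -c "
from h import *
cap(2)"
```

```text
at [504.6  36.2  85.9] yaw -2.983 tilt [-6.e-04 -1.e+00 -2.e-04] shift [ 1.3  1.9 -2. ] turn -0.12 n 1 t 14.9 op 60.0 F [0.5 0.6 0. ]
```

>>> step_arm:
  moves: [1.3,1.5,-2,0,60,0,0,0,0,0,0,0,0,0,0,0,0,0,0,0,0,0,0,0,0]

```text
time_s: 15.5
tool_pos: [504.9, 37.0, 87.2]
tool_rot: [-1.569, 0.006, -2.984]
force: [0.2, 1.1, -0.4]
opening: 14.0
```

>>> step_arm:
  moves: [0,-28,0,0,0,0,-30,0,0,0,0,-30,0,0,0,0,0,0,0,0]

```text
time_s: 16.0
tool_pos: [504.0, 37.1, 177.2]
tool_rot: [-1.57, 0.004, -2.984]
force: [-0.0, -0.2, -0.2]
opening: 14.1
```

```bash
python3 -c "
from h import *
place(2,175); print(tilt()[:,:].round(1)[[0,-1]])"
```

```text
foot off [ 0.3 -0. ]
at [504.   37.1 177.2] yaw -2.984 tilt [-0.0037 -1.      0.0011] shift [ 19.4   2.4 238.4] turn -5.16 n 4 t 16.0 op 14.1 F [-0.  -0.2 -0.2]
tcp carrier [ 60.9 236. ] z 175.9 n 8 dx/dz,dy/dz [-0.383 -0.062] F [-0.2  0.1 -0.4]
[[536.2  34.8 107.9]
 [500.3  30.6 164.1]]
```

>>> step_arm:
  moves: [0,0,0,-5.1,0,0,0,0,0,0,10,0,47,0,0,10,0,47,0,0,10,0,47,0,0,8,0,47,0,0,0,0,36,0,0,0,0,0,0,0,0,0,0,0,0]

```text
time_s: 17.18
tool_pos: [517.9, -194.3, 166.5]
tool_rot: [-1.58, -0.011, -2.905]
force: [0.4, -0.7, 0.2]
opening: 14.4
```

```bash
python3 -c "
from h import *
place(2,120); print(tilt()[:,:].round(1)[[0,-1]])"
```

```text
foot off [-1.   0.5]
at [ 517.9 -194.3  166.5] yaw -2.905 tilt [ 0.0111 -0.9999 -0.0091] shift [-4.2 46.3  9.1] turn -0.62 n 1 t 17.2 op 14.4 F [ 0.4 -0.7  0.2]
tcp carrier [18.3  8. ] z 166.5 n 8 dx/dz,dy/dz [-0.534 -0.01 ] F [0.5 0.4 0.2]
[[ 519.  -200.    98.7]
 [ 513.3 -200.7  154.4]]
```

>>> step_arm:
  moves: [-4,8,9,-0.6,0,0,0,0,0,0,0,0,0,0,0]

```text
time_s: 17.6
tool_pos: [524.3, -200.5, 157.7]
tool_rot: [-1.58, -0.011, -2.891]
force: [0.7, -0.7, 0.2]
opening: 14.1
```

```bash
python3 -c "
from h import *
place(2,120); print(tilt()[:,:].round(1))"
```

```text
foot off [-1.   0.5]
at [ 524.3 -200.5  157.7] yaw -2.891 tilt [ 0.0113 -0.9999 -0.0097] shift [ 0.6 37.7  1.6] turn 0.16 n 1 t 17.6 op 14.1 F [ 0.7 -0.7  0.2]
tcp carrier [22.9  0.4] z 157.7 n 8 dx/dz,dy/dz [-0.506 -0.127] F [-0.3 -0.4 -0.2]
[[ 526.  -201.4   89.6]
 [ 552.  -201.7   98.2]
 [ 552.8 -200.9  105.6]
 [ 554.7 -200.3  114.2]
 [ 519.  -206.5  122.3]
 [ 519.3 -206.7  129.7]
 [ 519.5 -206.3  137.8]
 [ 519.8 -206.9  145.9]]
```

>>> step_arm:
  moves: [0.6,20,1,0,0,0,18,0,0,0,0,0,0,0,0]

```text
time_s: 18.02
tool_pos: [523.7, -201.0, 119.7]
tool_rot: [-1.579, -0.01, -2.891]
force: [-0.5, -0.8, 0.2]
opening: 14.3
```

```bash
python3 -c "
from h import *
place(2,87)"
```

```text
foot off [-0.9  0.4]
at [ 523.7 -201.   119.7] yaw -2.891 tilt [ 0.0102 -0.9999 -0.0084] shift [ 0.1 32.7  1. ] turn 0.19 n 1 t 18.0 op 14.3 F [-0.5 -0.8  0.2]
```

>>> step_arm:
  moves: [0,18,0.5,0,0,0,14,0,0,0,0,0,0,0,0]

```text
time_s: 18.4
tool_pos: [524.4, -201.7, 89.1]
tool_rot: [-1.577, -0.008, -2.891]
force: [-0.7, 0.1, -0.3]
opening: 14.3
```

```bash
python3 -c "
from h import *
place(2,87)
w=snap('wrist'); W=cloud(w);X,Y,Z=np.moveaxis(W,-1,0);m=(abs(X-523)<9)&(abs(Y+201)<7)&(Z>104)&(Z<122);print(np.median(Z[m]),m.sum())"
```

```text
foot off [-0.7  0.3]
at [ 524.4 -201.7   89.1] yaw -2.891 tilt [ 0.0076 -1.     -0.0058] shift [ 1.1  2.1 -0.3] turn 0.2 n 1 t 18.4 op 14.3 F [-0.7  0.1 -0.3]
115.99605672961823 1281
```

Two mm to go; lower, then release and rise.

>>> step_arm:
  moves: [1,2,0,0,0,0,0,0,0,60,0,0,0,0,60,0,0,0,0,60,0,-30,0,0,60,0,-30,0,0,60,0,-28,0,0,60,0,0,0,0,60]

```text
time_s: 19.45
tool_pos: [524.7, -202.6, 179.7]
tool_rot: [-1.574, -0.005, -2.89]
force: [-0.4, -0.4, -0.7]
opening: 60.2
```

```bash
cat >> h.py <<'E'
def tops(rack=False):
    w=snap('wrist'); W=cloud(w); X,Y,Z=np.moveaxis(W,-1,0)
    for i in range(1,5):
        p=C+U*[63,21,-21,-63][i-1]
        m=(abs(X-p[0])<14)&(abs(Y-p[1])<14)&(Z>100)&(Z<124)
        if m.sum()>40: print('place',i,'top',np.median(Z[m]).round(1),'at',fr(cv2.minEnclosingCircle(W[m][:,:2].astype(np.float32))[0]).round(1))
        q=CAP[i]; m=(abs(X-q[0])<14)&(abs(Y-q[1])<14)&(Z>100)&(Z<124)
        if m.sum()>40: print('rack',i,'top',np.median(Z[m]).round(1),np.round(cv2.minEnclosingCircle(W[m][:,:2].astype(np.float32))[0],1))
def nxt(xy,yaw): # shifts after first turning to yaw
    st=state(); t=np.array(st['tool_pos']); cur=np.arctan2(*tool(st)[1::-1,0]); d=np.array(xy)-t[:2]
    print('at',t.round(1),'turn',round(-np.degrees((yaw-cur+np.pi)%(2*np.pi)-np.pi),2),'then x',round(d@[np.cos(yaw),np.sin(yaw)],1),'z',round(d@[-np.sin(yaw),np.cos(yaw)],1),'tilt',np.round(tool(st)[2],4),'t',st['time_s'])
E
python3 -c "
from h import *
tops(); nxt(CAP[3],-2.981)"
```

```text
place 1 top 114.2 at [60.9 -0.7]
place 2 top 114.0 at [19.5  1.9]
at [ 524.2 -202.3  178.3] turn 5.18 then x -59.5 z -240.6 tilt [ 7.200000e-03 -1.000000e+00 -5.200000e-03  1.782838e+02] t 19.5
```

>>> step_arm:
  moves: [0,0,0,5.2,60,0,0,0,0,60,-12,0,-47,0,60,-12,0,-47,0,60,-12,0,-47,0,60,-12,0,-47,0,60,-12,20,-47,0,60,0,0,0,0,60,0,0,0,0,60]

```text
time_s: 20.62
tool_pos: [543.0, 46.7, 150.5]
tool_rot: [-1.582, -0.019, -2.971]
force: [0.2, 0.2, 0.0]
opening: 60.0
```

```bash
python3 -c "
from h import *
tops(); cap(3)"
```

```text
rack 3 top 112.1 [545.   44.7]
rack 4 top 112.4 [586.1  51.5]
at [542.8  46.5 150.5] yaw -2.972 tilt [ 0.0193 -0.9997 -0.0117] shift [-2.5 66.4  2.8] turn 0.51 n 2 t 20.7 op 60.1 F [-0.4 -0.2 -0.5]
```

>>> step_arm:
  moves: [-2.5,20,2.8,0.5,60,0,20,0,0,60,0,0,0,0,60,0,0,0,0,60]

```text
time_s: 21.18
tool_pos: [546.1, 40.0, 111.1]
tool_rot: [-1.581, -0.017, -2.985]
force: [0.4, -0.6, -0.2]
opening: 60.0
```

```bash
python3 -c "
from h import *
cap(3)"
```

```text
at [546.1  40.  111.1] yaw -2.985 tilt [ 0.0165 -0.9998 -0.0102] shift [ 0.5 27.2 -4.6] turn -0.23 n 1 t 21.2 op 60.0 F [ 0.4 -0.6 -0.2]
```

>>> step_arm:
  moves: [0.5,14,-4.6,-0.2,60,0,12,0,0,60,0,0,0,0,60]

```text
time_s: 21.55
tool_pos: [544.7, 44.6, 84.4]
tool_rot: [-1.581, -0.015, -2.982]
force: [-0.5, 0.4, 0.8]
opening: 59.8
```

```bash
python3 -c "
from h import *
cap(3)"
```

```text
at [544.7  44.6  84.4] yaw -2.982 tilt [ 0.0149 -0.9998 -0.0098] shift [ 0.3  0.4 -0.1] turn -0.03 n 1 t 21.6 op 59.8 F [-0.5  0.4  0.8]
```

>>> step_arm:
  moves: [0,0,0,0,0,0,0,0,0,0,0,0,0,0,0,0,0,0,0,0,0,-30,0,0,0,0,-30,0,0,0,0,-30,0,0,0,0,0,0,0,0]

```text
time_s: 22.55
tool_pos: [546.3, 44.0, 177.5]
tool_rot: [-1.58, -0.014, -2.981]
force: [0.3, -0.0, -0.2]
opening: 13.8
```

```bash
python3 -c "
from h import *
p=C-21*U; nxt(p,-2.894); tilt()"
```

```text
at [546.3  44.  177.5] turn -5.01 then x 125.2 z 232.1 tilt [ 1.440000e-02 -9.999000e-01 -9.600000e-03  1.775244e+02] t 22.55
tcp carrier [103.6 232.3] z 176.1 n 8 dx/dz,dy/dz [-0.382 -0.08 ] F [0.1 0.1 0.1]
```

>>> step_arm:
  moves: [0,0,0,-5.0,0,0,0,0,0,0,35,0,38,0,0,35,0,45,0,0,30,0,48,0,0,22,0,48,0,0,0,0,44,0,0,0,0,0,0,0,0,0,0,0,0]

```text
time_s: 23.72
tool_pos: [476.2, -207.3, 167.1]
tool_rot: [-1.591, -0.027, -2.904]
force: [-1.0, -0.2, -0.3]
opening: 14.2
```

```bash
python3 -c "
from h import *
place(3,125); print(tilt().round(1))"
```

```text
foot off [-2.4  1. ]
at [ 476.2 -207.3  167.1] yaw -2.904 tilt [ 0.0272 -0.9994 -0.0203] shift [-7.6 41.7  8. ] turn -0.57 n 1 t 23.7 op 14.2 F [-1.  -0.2 -0.3]
tcp carrier [-25.3   5.7] z 167.1 n 8 dx/dz,dy/dz [-0.269 -0.049] F [-0.1 -0.1  0.5]
[[ 478.3 -211.6   99.3]
 [ 477.9 -211.5  107.1]
 [ 511.8 -210.4  114.5]
 [ 472.3 -213.1  123. ]
 [ 472.8 -213.3  131.2]
 [ 472.9 -213.7  138.8]
 [ 473.4 -213.5  147.3]
 [ 472.8 -213.4  155.2]]
```

>>> step_arm:
  moves: [-5.2,0,6.4,-0.6,0,0,0,0,0,0,0,0,0,0,0]

```text
time_s: 24.15
tool_pos: [483.5, -210.3, 166.8]
tool_rot: [-1.591, -0.027, -2.89]
force: [0.1, 1.0, -0.7]
opening: 14.0
```

```bash
python3 -c "
from h import *
place(3,125); print(tilt().round(1))"
```

```text
foot off [-2.4  1. ]
at [ 483.5 -210.3  166.8] yaw -2.89 tilt [ 0.027  -0.9994 -0.0207] shift [-1.2 41.8  3.4] turn 0.24 n 1 t 24.1 op 14.0 F [ 0.1  1.  -0.7]
tcp carrier [-19.    0.9] z 166.9 n 8 dx/dz,dy/dz [-0.75  -0.143] F [-0.   0.4  0.1]
[[ 513.  -210.5   98.9]
 [ 513.4 -210.4  106.9]
 [ 515.9 -208.7  114.6]
 [ 480.8 -216.   122.8]
 [ 479.9 -216.6  130.5]
 [ 479.6 -216.4  138.5]
 [ 480.3 -216.3  147. ]
 [ 480.3 -216.6  154.8]]
```

>>> step_arm:
  moves: [0,20,2,0.2,0,0,20,0.5,0,0,0,0,0,0,0]

```text
time_s: 24.58
tool_pos: [483.1, -211.9, 126.6]
tool_rot: [-1.59, -0.026, -2.893]
force: [-0.2, -0.1, 0.3]
opening: 14.6
```

```bash
python3 -c "
from h import *
place(3,85);print(fr(state()['tool_pos']))"
```

```text
foot off [-2.3  0.9]
at [ 483.1 -211.9  126.6] yaw -2.893 tilt [ 0.0262 -0.9995 -0.0195] shift [-1.9 41.5  1.8] turn 0.06 n 1 t 24.6 op 14.6 F [-0.2 -0.1  0.3]
[-19.83396303  -0.49356675]
```

>>> step_arm:
  moves: [0,20,0,0,0,0,18,0,0,0,0,0,0,0,0]

```text
time_s: 24.95
tool_pos: [483.1, -211.9, 90.5]
tool_rot: [-1.587, -0.024, -2.893]
force: [1.1, 0.7, -0.5]
opening: 14.2
```

```bash
python3 -c "
from h import *
place(3,85);print(fr(state()['tool_pos']));tops()"
```

```text
foot off [-2.   0.8]
at [ 483.1 -211.9   90.5] yaw -2.893 tilt [ 0.0235 -0.9996 -0.0163] shift [-0.7  5.5  0.8] turn 0.08 n 1 t 24.9 op 14.2 F [ 1.1  0.7 -0.5]
[-19.80453169  -0.50996325]
place 1 top 114.1 at [60.8 -0.1]
place 2 top 114.0 at [20.1  0.7]
place 3 top 116.7 at [-17.5  -1.7]
```

>>> step_arm:
  moves: [0,4.5,0,0,0,0,0,0,0,0]

```text
time_s: 25.25
tool_pos: [484.2, -212.6, 88.3]
tool_rot: [-1.583, -0.02, -2.893]
force: [0.3, 0.4, -0.1]
opening: 14.6
```

```bash
python3 -c "
from h import *
place(3,85);tops()"
```

```text
foot off [-1.7  0.5]
at [ 484.2 -212.6   88.3] yaw -2.893 tilt [ 0.0204 -0.9997 -0.0126] shift [ 0.4  3.3 -0.4] turn 0.08 n 1 t 25.2 op 14.6 F [ 0.3  0.4 -0.1]
place 1 top 114.1 at [60.9 -0.1]
place 2 top 114.0 at [20.3  0.9]
place 3 top 115.0 at [-16.3  -2.1]
```

>>> step_arm:
  moves: [2,3,-1,0,0]

```text
time_s: 25.42
tool_pos: [482.2, -212.3, 85.9]
tool_rot: [-1.582, -0.02, -2.893]
force: [0.3, 0.6, 0.3]
opening: 14.1
```

```bash
python3 -c "
from h import *
place(3,85);tops()"
```

```text
foot off [-1.7  0.5]
at [ 482.2 -212.3   85.9] yaw -2.893 tilt [ 0.0195 -0.9997 -0.0114] shift [-1.3  0.9  0.2] turn 0.08 n 1 t 25.4 op 14.1 F [0.3 0.6 0.3]
place 1 top 114.1 at [60.8  0.1]
place 2 top 114.0 at [20.   0.5]
place 3 top 113.4 at [-18.8  -1.3]
```

Down within about 1 mm; release, rise, check.

>>> step_arm:
  moves: [0,0,0,0,60,0,0,0,0,60,0,0,0,0,60,0,-30,0,0,60,0,-30,0,0,60,0,-30,0,0,60,0,0,0,0,60]

```text
time_s: 26.35
tool_pos: [483.6, -212.7, 177.7]
tool_rot: [-1.584, -0.021, -2.893]
force: [-0.4, 0.4, -0.2]
opening: 59.9
```

```bash
python3 -c "
from h import *
tops(); nxt(CAP[4],-2.981)"
```

```text
place 1 top 114.2 at [60.6  0. ]
place 2 top 114.0 at [19.8  0.4]
place 3 top 112.1 at [-21.4  -0.2]
at [ 483.  -212.2  176.2] turn 5.06 then x -143.4 z -243.9 tilt [ 2.29000e-02 -9.99600e-01 -1.55000e-02  1.76243e+02] t 26.4
```

>>> step_arm:
  moves: [0,0,0,5.1,60,0,0,0,0,60,-28,0,-47,0,60,-28,0,-48,0,60,-28,0,-48,0,60,-28,0,-48,0,60,-28,18,-48,0,60,0,0,0,0,60,0,0,0,0,60]

```text
time_s: 27.52
tool_pos: [582.6, 54.2, 149.1]
tool_rot: [-1.591, -0.036, -2.973]
force: [-0.1, -0.2, -0.6]
opening: 60.0
```

```bash
python3 -c "
from h import *
cap(4,104); tops()"
```

```text
at [582.6  54.2 149.1] yaw -2.973 tilt [ 0.0356 -0.9992 -0.0202] shift [-4.1 44.9  4.1] turn 0.48 n 1 t 27.5 op 60.0 F [-0.1 -0.2 -0.6]
rack 4 top 112.1 [586.4  51.6]
```

>>> step_arm:
  moves: [-4,22,4,0.5,60,0,22,0,0,60,0,0,0,0,60,0,0,0,0,60]

```text
time_s: 28.08
tool_pos: [585.6, 46.6, 105.8]
tool_rot: [-1.59, -0.033, -2.987]
force: [-0.7, -0.5, 0.0]
opening: 60.3
```

```bash
python3 -c "
from h import *
cap(4,85)"
```

```text
at [585.6  46.6 105.8] yaw -2.987 tilt [ 0.0334 -0.9993 -0.0191] shift [-1.4 20.9 -4.4] turn -0.32 n 1 t 28.1 op 60.3 F [-0.7 -0.5  0. ]
```

>>> step_arm:
  moves: [-1.4,11,-4.6,-0.3,60,0,10,0,0,60,0,0,0,0,60]

```text
time_s: 28.45
tool_pos: [585.9, 51.6, 84.8]
tool_rot: [-1.59, -0.031, -2.981]
force: [0.5, -0.7, -0.3]
opening: 60.1
```

```bash
python3 -c "
from h import *
cap(4,85)"
```

```text
at [585.9  51.6  84.8] yaw -2.981 tilt [ 0.0312 -0.9993 -0.0187] shift [ 0.4 -0.1  0.1] turn -0.02 n 1 t 28.4 op 60.1 F [ 0.5 -0.7 -0.3]
```

>>> step_arm:
  moves: [0,0,0,0,0,0,0,0,0,0,0,0,0,0,0,0,0,0,0,0,0.9,-30,0.5,0,0,0.9,-30,0.5,0,0,0.9,-30,0.5,0,0,0,0,0,0,0]

```text
time_s: 29.45
tool_pos: [586.6, 48.4, 177.8]
tool_rot: [-1.59, -0.031, -2.981]
force: [-0.2, 0.9, -1.0]
opening: 14.5
```

```bash
python3 -c "
from h import *
p=C-63*U; nxt(p,-2.894); print(tilt().round(1))"
```

```text
at [586.6  48.4 177.8] turn -4.99 then x 207.3 z 226.5 tilt [ 3.120000e-02 -9.993000e-01 -1.870000e-02  1.777547e+02] t 29.45
tcp carrier [143.7 226.7] z 176.2 n 8 dx/dz,dy/dz [-0.001 -0.004] F [-0.   0.7 -0.3]
[[583.3  42.8 108.5]
 [583.3  42.2 116.2]
 [583.3  42.5 124.5]
 [584.1  43.2 131.9]
 [583.2  42.1 139.9]
 [583.5  42.8 148.1]
 [583.4  42.6 155.7]
 [583.1  42.1 163.8]]
```

>>> step_arm:
  moves: [0,0,0,-5.0,0,0,0,0,0,0,45,0,35,0,0,45,0,35,0,0,45,0,40,0,0,42,0,45,0,0,20,0,45,0,0,0,0,22,0,0,0,0,0,0,0,0,0,0,0,0]

```text
time_s: 30.75
tool_pos: [442.5, -218.8, 169.3]
tool_rot: [-1.602, -0.043, -2.903]
force: [0.5, 0.1, -0.4]
opening: 13.9
```

```bash
python3 -c "
from h import *
place(4,125); print(tilt().round(1))"
```

```text
foot off [-3.8  1.5]
at [ 442.5 -218.8  169.3] yaw -2.903 tilt [ 0.0434 -0.9986 -0.031 ] shift [-3.1 44.   6.5] turn -0.5 n 1 t 30.8 op 13.9 F [ 0.5  0.1 -0.4]
tcp carrier [-60.8   2.8] z 169.3 n 8 dx/dz,dy/dz [-0.248 -0.064] F [-0.2 -0.2  0.5]
[[ 443.4 -221.3  101.3]
 [ 472.4 -221.2  109.7]
 [ 435.8 -224.2  116.4]
 [ 437.3 -225.3  125.8]
 [ 439.9 -224.4  133.2]
 [ 439.9 -224.7  141.3]
 [ 439.9 -224.8  149.5]
 [ 440.2 -224.9  157. ]]
```

>>> step_arm:
  moves: [1.3,0,3.5,-0.5,0,0,0,0,0,0,-0.9,20,0.6,0,0,-0.9,20,0.6,0,0,0,0,0,0,0]

```text
time_s: 31.42
tool_pos: [443.1, -220.0, 128.9]
tool_rot: [-1.601, -0.042, -2.889]
force: [-0.3, -0.4, 0.6]
opening: 14.0
```

```bash
python3 -c "
from h import *
print(fr(state()['tool_pos']));place(4,85); print(tilt().round(1)); tops()"
```

```text
[-60.63210185   1.50278786]
foot off [-3.7  1.4]
at [ 443.1 -220.   128.9] yaw -2.889 tilt [ 0.0422 -0.9986 -0.0305] shift [-2.7 43.7  5.1] turn 0.28 n 1 t 31.4 op 14.0 F [-0.3 -0.4  0.6]
tcp carrier [-60.3   1.1] z 129.8 n 8 dx/dz,dy/dz [-0.194 -0.01 ] F [0.2 0.1 0.4]
[[ 456.6 -223.5   59.9]
 [ 443.8 -223.    69.7]
 [ 443.8 -222.8   77.9]
 [ 445.4 -222.6   85.8]
 [ 443.8 -223.9   93.3]
 [ 445.7 -222.5  101.9]
 [ 473.  -220.9  110.7]
 [ 414.6 -226.2  116.8]]
place 1 top 113.9 at [60.6 -0.2]
place 2 top 114.1 at [19.8  0.6]
place 3 top 112.2 at [-22.   -0.1]
place 4 top 113.1 at [-59.2   1.8]
```

>>> step_arm:
  moves: [2,0,1.8,0.3,0,-0.8,18,0.5,0,0,-0.8,18,0.5,0,0,0,0,0,0,0]

```text
time_s: 32.02
tool_pos: [443.4, -224.2, 96.6]
tool_rot: [-1.593, -0.037, -2.896]
force: [-0.2, 0.6, -0.3]
opening: 14.4
```

```bash
python3 -c "
from h import *
print(fr(state()['tool_pos']));place(4,85); tops()"
```

```text
[-61.30241392  -2.69944094]
foot off [-3.1  1. ]
at [ 443.4 -224.2   96.6] yaw -2.896 tilt [ 0.037  -0.9991 -0.0226] shift [-1.5 11.6 -0.7] turn -0.09 n 1 t 32.0 op 14.4 F [-0.2  0.6 -0.3]
place 1 top 111.5 at [57.5 -0.3]
place 2 top 114.1 at [19.9  0.6]
place 3 top 112.2 at [-21.9  -0. ]
place 4 top 117.5 at [-60.7   0.4]
```

>>> step_arm:
  moves: [0.8,0,-2.2,0,0]

```text
time_s: 32.2
tool_pos: [442.8, -222.9, 98.3]
tool_rot: [-1.591, -0.035, -2.896]
force: [0.2, 0.5, -0.2]
opening: 14.3
```

>>> step_arm:
  moves: [-0.2,8,0,0,0]

```text
time_s: 32.33
tool_pos: [443.0, -223.0, 91.0]
tool_rot: [-1.589, -0.034, -2.896]
force: [-0.4, 0.1, -0.1]
opening: 13.9
```

```bash
python3 -c "
from h import *
print(fr(state()['tool_pos']));place(4,85); tops()"
```

```text
[-61.38061845  -1.41390216]
foot off [-2.8  0.7]
at [ 443. -223.   91.] yaw -2.896 tilt [ 0.0338 -0.9993 -0.0182] shift [-1.2  6.   0.1] turn -0.1 n 1 t 32.3 op 13.9 F [-0.4  0.1 -0.1]
place 1 top 108.2 at [56.7 -0. ]
place 2 top 114.1 at [19.8  0.6]
place 3 top 112.1 at [-21.8  -0.2]
place 4 top 116.9 at [-58.2  -1.8]
```

>>> step_arm:
  moves: [0.5,6,0,0,0]

```text
time_s: 32.5
tool_pos: [442.6, -223.3, 84.7]
tool_rot: [-1.588, -0.033, -2.896]
force: [-2.6, 1.7, 63.1]
opening: 14.2
```

```bash
python3 -c "
from h import *
print(fr(state()['tool_pos']));place(4,85); tops()"
```

```text
[-61.91102697  -1.58074904]
foot off [-2.8  0.7]
at [ 442.6 -223.3   84.7] yaw -2.896 tilt [ 0.0334 -0.9993 -0.0175] shift [-1.4 -0.3 -0.3] turn -0.1 n 1 t 32.5 op 14.2 F [-2.6  1.7 63.1]
place 1 top 104.0 at [54.7 -0.2]
place 2 top 114.1 at [19.9  0.6]
place 3 top 112.1 at [-21.8  -0.1]
place 4 top 112.4 at [-59.5  -1.7]
```

The tube touched bottom with 63 N at the wrist, below the 120 N limit. Relax and release.

>>> step_arm:
  moves: [0,-1,0,0,14,0,0,0,0,60,0,0,0,0,60,0,0,0,0,60,0.5,-30,-0.5,0,60,0.5,-30,-0.5,0,60,0.5,-30,-0.5,0,60,0,0,0,0,60]

```text
time_s: 33.55
tool_pos: [443.9, -222.9, 177.1]
tool_rot: [-1.59, -0.034, -2.896]
force: [0.6, 0.3, -0.3]
opening: 59.9
```

```bash
python3 -c "
from h import *
tops(); nxt((500,262),-3.09); print(state()['force'])
s=snap('side'); cv2.imwrite('pics/s9.png',cv2.resize(s['pixels'][120:320,220:440,::-1],None,fx=3,fy=3,interpolation=2))"
```

```text
place 1 top 114.0 at [60.6 -0.2]
place 2 top 114.2 at [19.6  0.7]
place 3 top 112.4 at [-22.   -0.1]
place 4 top 112.1 at [-61.6  -2.2]
at [ 443.3 -222.5  175.8] turn 11.12 then x -81.6 z -481.0 tilt [ 3.600000e-02 -9.991000e-01 -2.140000e-02  1.757551e+02] t 33.6
[0.03699283 0.21660133 0.25163075]
```

View pics/s9.png

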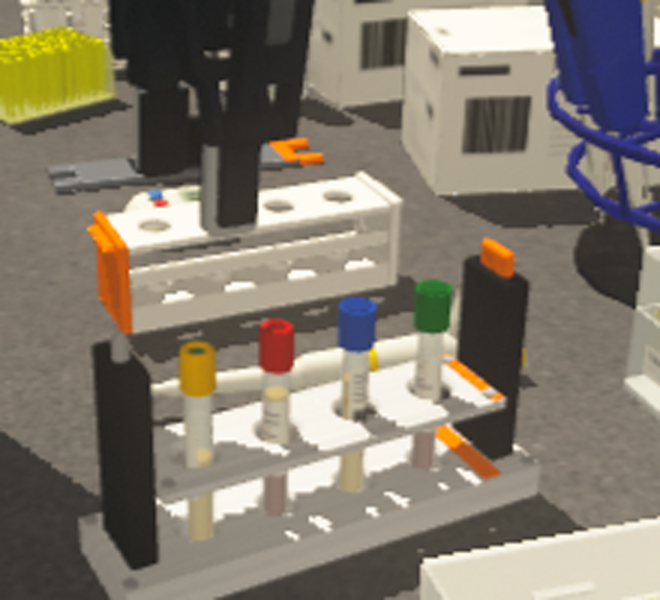

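All four tubes stand in order, far to near: green (432,305), blue (355,325), red (277,345), yellow (198,370). The rack is empty. On to the lid.

>>> step_arm:
  moves: [0,-10,0,5.6,85,0,-10,0,5.5,85,0,0,0,0,85,-10,-9,-52,0,85,-10,-9,-52,0,85,-10,-9,-52,0,85,-10,-9,-52,0,85,-10,-9,-52,0,85,-10,0,-52,0,85,-10,0,-52,0,85]

```text
time_s: 34.9
tool_pos: [495.3, 153.0, 233.6]
tool_rot: [-1.597, -0.059, -3.085]
force: [0.8, -1.0, 0.5]
opening: 85.3
```

>>> step_arm:
  moves: [-10,0,-50,0,85,0,0,-35,0,85,0,0,0,0,85,0,0,0,0,85]

```text
time_s: 35.4
tool_pos: [499.0, 243.6, 229.5]
tool_rot: [-1.596, -0.068, -3.073]
force: [0.9, -0.2, -0.2]
opening: 85.0
```

Run:
```python
from h import *
s=snap('wrist'); save(s,'w10.png'); W=cloud(s); go(515,268,240,-3.09); X,Y,Z=np.moveaxis(W,-1,0)
reg=(X>380)&(X<660)&(Y>200)&(Y<340)
def comp(m,t):
    n,lab,stt,c=cv2.connectedComponentsWithStats(m.astype(np.uint8))
    i=1+np.argmax(stt[1:,4]); p=W[lab==i]; print(t,stt[i],cv2.minAreaRect(p[:,:2].astype(np.float32)),'z',np.median(p[:,2]).round(1)); return p
comp(reg&(Z>36)&(Z<50),'bar'); comp(reg&(Z>2.8)&(Z<50),'lid'); comp(reg&(Z>2.8)&(Z<10),'plate')
```

```text
at [499.  243.4 229.6] yaw -3.074 tilt [ 0.0675 -0.9974 -0.0254] shift [-16.8 -11.  -23.7] turn 0.93 n 1 t 35.5 op 85.2 F [-0.   0.8  0.8]
bar [254 117  17  66 963] ((522.3410034179688, 271.547607421875), (68.89839935302734, 16.254404067993164), 4.180655002593994) z 42.6
lid [ 240   39   45  192 6925] ((521.7022094726562, 271.5382385253906), (219.71669006347656, 46.19696044921875), 4.164242267608643) z 6.8
plate [ 240   39   45  192 5633] ((521.7022094726562, 271.5382385253906), (219.71669006347656, 46.19696044921875), 4.164242267608643) z 6.5
```

View pics/w10.png

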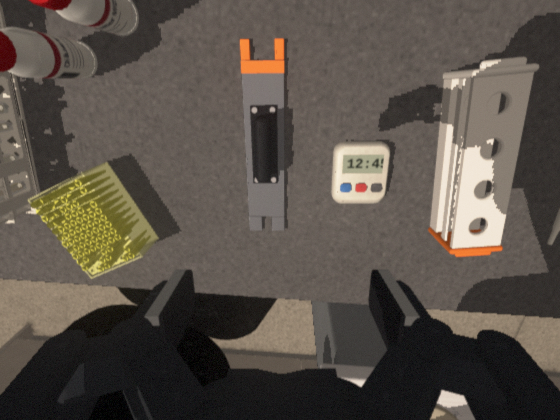

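The lid is clear of everything: orange notch end up at (263,55), bar at (263,145). Its centre is (521.9, 271.5), yaw 0.073. Next I centre over it and descend.

```bash
python3 -c "
from h import *
go(521,272,90,-3.0688)"
```

```text
at [499.  243.4 229.6] yaw -3.074 tilt [ 0.0675 -0.9974 -0.0254] shift [-33.2 138.3 -23.5] turn -0.28 n 3 t 35.5 op 85.2 F [-0.   0.8  0.8]
```

>>> step_arm:
  moves: [-8,34,-6,-0.3,50,-8,34,-6,0,50,-8,35,-6,0,50,-8,35,-5,0,50,0,0,0,0,50,0,0,0,0,50]

```text
time_s: 36.2
tool_pos: [522.7, 265.6, 88.2]
tool_rot: [-1.596, -0.065, -3.074]
force: [0.7, 0.2, 0.4]
opening: 50.3
```

```bash
python3 -c "
from h import *
go(521,272,40,-3.0688)"
```

```text
at [522.7 265.6  88.2] yaw -3.074 tilt [ 0.0645 -0.9976 -0.0255] shift [-1.8 48.3 -5.3] turn -0.31 n 1 t 36.2 op 50.3 F [0.7 0.2 0.4]
```

>>> step_arm:
  moves: [-1.8,20,-5.3,-0.3,50,0,20,0,0,50,0,8,0,0,50,0,0,0,0,50]

```text
time_s: 36.7
tool_pos: [524.1, 271.1, 46.0]
tool_rot: [-1.599, -0.054, -3.07]
force: [-0.8, -0.3, 0.6]
opening: 50.0
```

```bash
python3 -c "
from h import *
go(521,272,12,-3.0688)"
```

```text
at [524.1 271.1  46. ] yaw -3.07 tilt [ 0.0537 -0.9982 -0.0278] shift [ 1.1 34.1 -0.2] turn -0.09 n 1 t 36.7 op 50.0 F [-0.8 -0.3  0.6]
```

>>> step_arm:
  moves: [1,17,0,0,50,0,16,0,0,50,0,0,0,0,50]

```text
time_s: 37.08
tool_pos: [522.9, 271.9, 15.3]
tool_rot: [-1.6, -0.048, -3.071]
force: [0.8, 0.1, 0.2]
opening: 50.2
```

```bash
python3 -c "
from h import *
go(521,272,12,-3.0688)"
```

```text
at [522.9 271.9  15.3] yaw -3.071 tilt [ 0.0484 -0.9984 -0.0288] shift [ 1.8  3.4 -0.1] turn -0.1 n 1 t 37.1 op 50.2 F [0.8 0.1 0.2]
```

>>> step_arm:
  moves: [1,2.5,0,0,50,0,0,0,0,0,0,0,0,0,0,0,0,0,0,0,0,0,0,0,0]

```text
time_s: 37.7
tool_pos: [522.8, 272.1, 14.7]
tool_rot: [-1.6, -0.045, -3.07]
force: [-0.5, 0.8, -0.9]
opening: 15.0
```

```bash
cat >> h.py <<'E'
def L0():
    T=np.eye(4); T[:3,:3]=R.from_euler('z',.0728).as_matrix(); T[:3,3]=[521.9,271.5,0.]; return T
def lidpose():
    LT=np.load('LT.npy'); st=state(); T=tool(st); L=T@LT; y=np.arctan2(L[1,0],L[0,0])
    dz=np.degrees(y-.248); c=fr(L[:3,3])
    # shifts in tool frame to bring lid over carrier (after the turn)
    th=np.arctan2(T[1,0],T[0,0])
    print('lid carrier xy',c.round(1),'z',L[2,3].round(1),'yaw err deg',dz.round(2),'slope along',L[2,0].round(4),'across',L[2,1].round(4),'tcp',T[:3,3].round(1),'tilt',T[2,:3].round(3),'F',st['force'].round(1),'op',round(st['opening'],1),'t',st['time_s'])
E
python3 -c "
from h import *
st=state(); np.save('LT.npy',np.linalg.inv(tool(st))@L0()); lidpose()"
```

```text
lid carrier xy [136.4 458.6] z 0.0 yaw err deg -10.04 slope along 0.0 across -0.0 tcp [522.8 272.1  14.7] tilt [ 0.045 -0.999 -0.029] F [-0.5  0.8 -0.9] op 15.0 t 37.7
```

>>> step_arm:
  moves: [0,-15,0,0,0,0,-30,0,0,0,0,-30,0,0,0,0,-30,0,0,0,0,-30,0,0,0,0,-30,0,0,0,0,0,0,0,0,0,0,0,0,0]

```text
time_s: 38.7
tool_pos: [530.1, 267.4, 189.3]
tool_rot: [-1.6, -0.044, -3.07]
force: [0.3, 0.1, -1.7]
opening: 15.3
```

```bash
python3 -c "
from h import *
lidpose()
w=snap('wrist'); W=cloud(w); save(w,'w11.png')
for (l,c) in [('lid',0)]:
  for d in cut_out('wrist',l)[:1]:
    p=W[d['mask']]; p=p[~np.isnan(p[:,0])]; print(d['score'],len(p),np.percentile(p,[2,50,98],axis=0).round(1))"
```

```text
lid carrier xy [142.4 452.2] z 174.6 yaw err deg -10.05 slope along 0.0013 across 0.0002 tcp [530.1 267.4 189.3] tilt [ 0.044 -0.999 -0.029] F [ 0.3  0.1 -1.7] op 15.3 t 38.7
0.92 22803 [[459.1 249.1 180. ]
 [577.5 269.3 181.9]
 [635.7 294.8 218.6]]
```

>>> step_arm:
  moves: [0,0,0,-5,0,0,0,0,-5,0,0,0,0,0,0,11,-1,35,0,0,11,-1,35,0,0,11,-1,35,0,0,11,-1,35,0,0,11,-1,35,0,0,11,-1,35,0,0,11,-1,35,0,0]

```text
time_s: 40.05
tool_pos: [511.8, 5.3, 183.6]
tool_rot: [-1.609, -0.051, -2.902]
force: [0.5, 0.7, -1.4]
opening: 14.9
```

```bash
python3 -c "
from h import *
lidpose()"
```

```text
lid carrier xy [ 60.3 202.7] z 168.9 yaw err deg -0.41 slope along -0.0059 across 0.0088 tcp [511.8   5.3 183.6] tilt [ 0.051 -0.998 -0.038] F [ 0.5  0.7 -1.4] op 14.9 t 40.05
```

>>> step_arm:
  moves: [8.5,-1,28,0,0,8.5,-1,28,0,0,8.5,-1,28,0,0,8.5,-1,28,0,0,8.5,-1,28,0,0,8,-1,28,0,0,6,0,22,-0.4,0,0,0,0,0,0,0,0,0,0,0]

```text
time_s: 41.18
tool_pos: [498.1, -200.1, 181.0]
tool_rot: [-1.614, -0.057, -2.916]
force: [0.0, 0.3, -1.4]
opening: 14.9
```

```bash
cat >> h.py <<'E'
def seen():
    w=snap('wrist'); W=cloud(w); L=tool(w['st'])@np.load('LT.npy'); Li=np.linalg.inv(L)
    Q=W@Li[:3,:3].T+Li[:3,3]   # points in predicted lid frame
    m=(abs(Q[...,2]-6)<7)&(abs(Q[...,0])<125)&(abs(Q[...,1])<40)&(Q[...,0]>40)
    q=Q[m]; 
    hy=[(np.percentile(s[:,1],1),np.percentile(s[:,1],99)) for a in range(40,90,8) for s in [q[(q[:,0]>a)&(q[:,0]<a+8)]] if len(s)>20]
    hy=np.array(hy); xs=np.arange(len(hy))*8+44; e=hy.mean(1)
    pz=np.polyfit(q[:,0],q[:,2],1)
    print('lid frame: far end x',np.percentile(q[:,0],99.5).round(1),'(110) edges',hy.mean(0).round(1),'yaw resid',np.polyfit(xs,e,1).round(4),'z fit',pz.round(4),'n',m.sum())
    V=w['pixels'].astype(int); o=(V[...,0]>150)&(V[...,0]>V[...,1]*1.6)&(V[...,2]<90)
    k=W[o&(W[...,2]>118)&(W[...,2]<131)&(abs(W[...,0]-595)<25)&(abs(W[...,1]+183)<25)]
    if len(k)>20: c=k.mean(0); print('key seen carrier',fr(c).round(1),'n',len(k),'z',np.percentile(k[:,2],95).round(1),'rect',fr(cv2.minAreaRect(k[:,:2].astype(np.float32))[0]).round(1))
    return w
E
python3 -c "
from h import *
lidpose(); w=seen(); save(w,'w12.png')"
```

```text
lid carrier xy [-3.5  7. ] z 166.3 yaw err deg -1.22 slope along -0.0121 across 0.0139 tcp [ 498.1 -200.1  181. ] tilt [ 0.057 -0.997 -0.043] F [ 0.   0.3 -1.4] op 14.9 t 41.175
lid frame: far end x 109.9 (110) edges [-21.6  23.2] yaw resid [-0.0017  0.9269] z fit [-0.0152  7.996 ] n 13073
key seen carrier [96.2  1. ] n 311 z 129.1 rect [96.1  0.7]
```

View pics/w12.png

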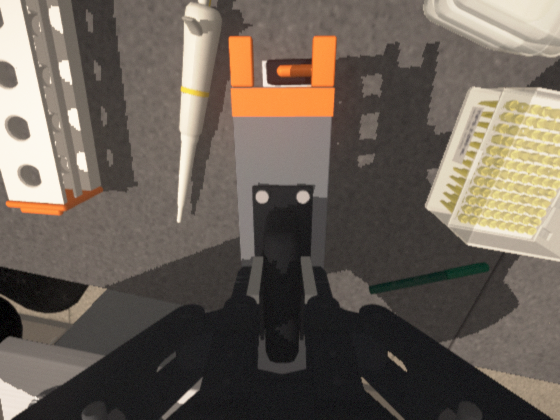

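The held lid matches the prediction to about 1 mm: orange notch at (282,75), key visible in it at (295,70). Fine correction: +3.5 mm along, -7 mm across, +1.2°.

>>> step_arm:
  moves: [-3.5,0,7,-1.2,0,0,0,0,0,0,0,0,0,0,0]

```text
time_s: 41.6
tool_pos: [503.8, -205.0, 180.6]
tool_rot: [-1.615, -0.056, -2.892]
force: [-0.9, 0.9, -1.2]
opening: 15.1
```

```bash
python3 -c "
from h import *
lidpose(); w=seen()"
```

```text
lid carrier xy [0.8 0.8] z 165.9 yaw err deg 0.17 slope along -0.011 across 0.0151 tcp [ 503.8 -205.   180.6] tilt [ 0.056 -0.997 -0.044] F [-0.9  0.9 -1.2] op 15.1 t 41.6
lid frame: far end x 109.9 (110) edges [-21.6  23.3] yaw resid [-0.0018  0.9457] z fit [-0.0152  7.9867] n 13061
key seen carrier [96.1  0.6] n 340 z 128.9 rect [95.9 -0.1]
```

>>> step_arm:
  moves: [0,15,1.4,0.2,0,-0.8,14,0.6,0,0,0,0,0,0,0,0,0,0,0,0]

```text
time_s: 42.15
tool_pos: [502.7, -205.6, 148.8]
tool_rot: [-1.616, -0.058, -2.895]
force: [0.4, -0.5, -1.5]
opening: 15.0
```

```bash
python3 -c "
from h import *
lidpose(); w=seen()"
```

```text
lid carrier xy [-0.4  0.5] z 134.1 yaw err deg -0.05 slope along -0.0122 across 0.0161 tcp [ 502.7 -205.6  148.8] tilt [ 0.057 -0.997 -0.045] F [ 0.4 -0.5 -1.5] op 15.0 t 42.15
lid frame: far end x 109.9 (110) edges [-21.6  23.3] yaw resid [-0.0009  0.8996] z fit [-0.0153  8.0018] n 13050
key seen carrier [95.8 -0.5] n 375 z 128.9 rect [96.3 -0.1]
```

>>> step_arm:
  moves: [-0.7,6,1.3,0,0,-0.5,7,0.3,0,0,0,0,0,0,0]

```text
time_s: 42.58
tool_pos: [503.5, -206.6, 135.1]
tool_rot: [-1.616, -0.057, -2.895]
force: [-0.4, 0.3, -1.1]
opening: 14.9
```

```bash
python3 -c "
from h import *
lidpose(); w=seen()
s=snap('side'); cv2.imwrite('pics/s13.png',np.hstack([cv2.resize(s['pixels'][170:310,240:420,::-1],None,fx=3,fy=3,interpolation=2),cv2.resize(w['pixels'][20:132,220:340,::-1],None,fx=2,fy=3.75,interpolation=2)]))"
```

```text
lid carrier xy [ 0.1 -0.7] z 120.4 yaw err deg -0.05 slope along -0.0118 across 0.0156 tcp [ 503.5 -206.6  135.1] tilt [ 0.057 -0.997 -0.045] F [-0.4  0.3 -1.1] op 14.9 t 42.575
lid frame: far end x 109.9 (110) edges [-21.6  23.2] yaw resid [-5.000e-04  8.433e-01] z fit [-0.0103  7.7136] n 13771
key seen carrier [96.8 -2.6] n 1046 z 128.2 rect [97.7  0. ]
```

View pics/s13.png

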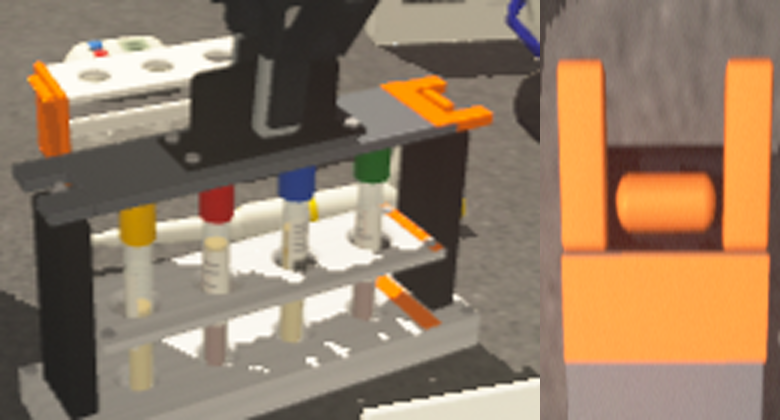

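Key sits centred in the orange notch at (665,200), and the pin end lines up over the near post. Lowering the last few mm.

>>> step_arm:
  moves: [-0.2,3.5,0.1,0,0]

```text
time_s: 42.8
tool_pos: [503.9, -206.8, 132.4]
tool_rot: [-1.614, -0.056, -2.895]
force: [0.0, -0.3, -1.5]
opening: 15.3
```

```bash
python3 -c "
from h import *
lidpose(); w=seen()"
```

```text
lid carrier xy [ 0.5 -1. ] z 117.7 yaw err deg -0.05 slope along -0.0104 across 0.0141 tcp [ 503.9 -206.8  132.4] tilt [ 0.056 -0.998 -0.043] F [ 0.  -0.3 -1.5] op 15.3 t 42.8
lid frame: far end x 109.8 (110) edges [-21.6  23.2] yaw resid [-0.0014  0.9149] z fit [-0.0192  8.2326] n 14364
key seen carrier [97. -3.] n 1047 z 128.3 rect [98.7 -0.3]
```

>>> step_arm:
  moves: [0,1.8,0,0,15,0,0,0,0,15]

```text
time_s: 43.1
tool_pos: [503.7, -206.7, 131.1]
tool_rot: [-1.614, -0.055, -2.895]
force: [-0.1, -0.3, 0.5]
opening: 15.2
```

```bash
python3 -c "
from h import *
lidpose(); w=seen()"
```

```text
lid carrier xy [ 0.3 -0.9] z 116.4 yaw err deg -0.05 slope along -0.01 across 0.0137 tcp [ 503.7 -206.7  131.1] tilt [ 0.055 -0.998 -0.043] F [-0.1 -0.3  0.5] op 15.2 t 43.1
lid frame: far end x 109.9 (110) edges [-21.6  23.3] yaw resid [-4.000e-04  8.771e-01] z fit [-0.0205  8.6698] n 14641
key seen carrier [97.4 -2.2] n 961 z 128.4 rect [95.3 -0.1]
```

Resting at 116.4 mm with the weight off the gripper. Release and rise.

>>> step_arm:
  moves: [0,0,0,0,30,0,0,0,0,40,0,0,0,0,40,1.1,-20,-0.8,0,40,1.1,-20,-0.8,0,40,1.6,-30,-1.2,0,40,1.6,-30,-1.2,0,40,0,0,0,0,40]

```text
time_s: 44.15
tool_pos: [503.9, -206.9, 233.3]
tool_rot: [-1.615, -0.057, -2.895]
force: [0.1, -0.1, 0.6]
opening: 40.0
```

```bash
python3 -c "
from h import *
w=snap('wrist');W=cloud(w);X,Y,Z=np.moveaxis(W,-1,0)
F=np.einsum('ijk,lk->ijl',W[...,:2]-C,np.array([U,[-U[1],U[0]]]))
m=(abs(F[...,0])<125)&(abs(F[...,1])<35)&(Z>116)&(Z<126.5)
r=cv2.minAreaRect(W[m][:,:2].astype(np.float32)); print('lid',r,fr(r[0]),'z',np.median(Z[m]))
q=np.c_[F[m],np.ones(m.sum())]; print('plane',np.linalg.lstsq(q,Z[m],rcond=None)[0].round(4))
b=(abs(F[...,0])<60)&(abs(F[...,1])<25)&(Z>150)&(Z<165); rb=cv2.minAreaRect(W[b][:,:2].astype(np.float32)); print('bar',rb,fr(rb[0]),np.median(Z[b]))
s=snap('side');st=state();print(st['tool_pos'],st['force'],st['time_s'])
cv2.imwrite('pics/s14.png',np.hstack([cv2.resize(s['pixels'][170:310,240:420,::-1],(540,420),interpolation=2),cv2.resize(w['pixels'][20:300,220:340,::-1],(180,420),interpolation=2)]))
for n in ('timer','pipette'):
  snapshot('top') if n=='timer' else 0
  print(n,[np.round(d['rect']) for d in search_frame('top',n)[:1]])"
```

```text
lid ((502.234619140625, -205.32823181152344), (220.6984405517578, 46.150047302246094), 13.698236465454102) [0.33346209 1.17589074] z 122.46471410629613
plane [-2.300000e-03 -1.400000e-03  1.226919e+02]
bar ((503.6918029785156, -204.9936065673828), (68.94166564941406, 16.022165298461914), 13.649169921875) [1.82820281 1.14258965] 158.60613754543078
[ 503.07016637 -206.42741915  230.81190231] [-0.51835369 -0.54282396  0.11063674] 44.25
timer [array([230., 221.,  35.,  33.])]
pipette [array([336., 202.,  16., 100.])]
```

View pics/s14.png

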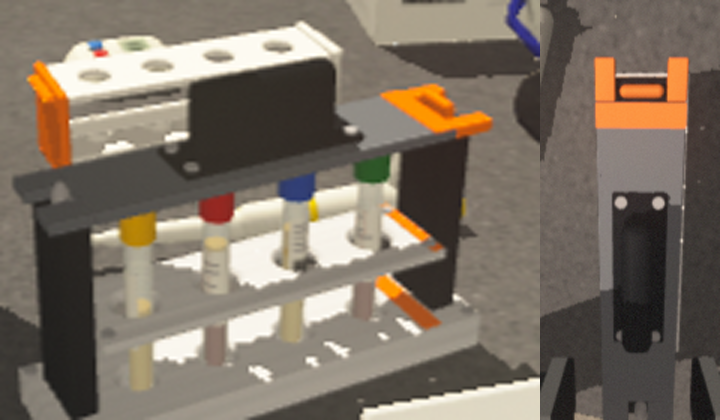

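The lid lies flat: key in the orange notch at (430,100), pin in the near notch at (60,190), gripper clear. Handing in.

```bash
python3 -c "
from h import *
print(finish_job())"
```

```text
the job is handed in; nothing more can be done
None
```

The four tubes are in the carrier in rack order (green at the orange key, then blue, red and yellow), moved one at a time. The lid is on both posts with its orange notch over the key. I handed the job in at about 44 s, and no verdict was reported.

**Last checks**
- **Lid:** the underside is at about 116.5 mm, with a slope of about 0.002. It is off centre by about 0.3 mm along the carrier and 1.2 mm across, and the yaw differs by about 0.01 rad. The bar alone put it about 1.8 mm off along the carrier, which is still within tolerance.
- **Tubes:** before the lid went on, the cap tops stood at 112 to 114 mm, the same heights as in the rack.
- **Robot and bystanders:** the gripper is open and clear of everything. The timer was not located cleanly in the first top picture, so for it I only have the same spot now (within about 2 pixels) as a block the network then labelled as carrier. The pipette is also within about 2 pixels.

**What went wrong on the way**
- **Green tube:** I carried it too far on the first approach, and it bumped the key post and tilted in the grip. I straightened it against the opposite post before placing it.
- **Yellow tube:** it touched bottom with a 63 N reading at the wrist, below the 120 N limit, before I relaxed the push.
- **Tool tilt:** the tool's tilt drifted to about 0.07 rad over the job. I corrected for it when placing the tubes and the lid.

I viewed 14 pictures.

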